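# Clear the cleaving bed and hold the sprung chamber lid at its mark

### The arm

A 7-joint arm with a two-finger parallel gripper is mounted at the origin on the work surface. World frame = base frame: x ahead of the robot, y to its left, z up, the work surface at z = 0. Lengths are in m, angles in rad, forces in N, time in s.
With the tool pointing down it reaches from about 0.425 to 0.8 m from the base axis. Payload 8.3 kg.
Tool frame: the origin (TCP) lies on the centre line of the jaws, within the pads' length; the fingertips stand 8 mm ahead of it and the grasp point (between the pads) lies 11 mm behind it; x points along the fingers, y is the direction in which the jaws open and shut, and the axes are right-handed (so a half turn about x gives the same grasp; the last joint's range is limited). The gripper opens to 85 mm and grips with 20 to 120 N. Pads are 22 mm wide; open, the fingers measure 114 mm over their backs; the gripper's body (76 mm by 85 mm) begins 54 mm behind the grasp point. The pads swing forward as they close: fully open they stand 13 mm farther back than shut.
Start: joints at [1.284, 0.383, 0.016, 1.37, -0.006, 1.388, -0.046], TCP at [0.139, -0.609, 0.239] pointing down, gripper open.
Joint ranges: [-2.95, 2.95], [-0.25, 2.06], [-1.52, 1.56], [0.18, 2.33], [-1.44, 4.58], [0.02, 2.06], [-3.01, 3.01]. Speed limits (rad/s): [2.39, 2.39, 3.01, 3.01, 3.14, 3.14, 3.14].

### API

Orientations are given as a unit quaternion [w, x, y, z].
In Python, from plant import env gives the robot as it stands.
- The arm moves only by the tool apply_moves, never from a script. Its argument "series" is text: rows parted by semicolons, each of 4 numbers parted by spaces: the shift along the tool's x, y, z in m, then the turn about the tool's x in rad. A call has 1 to 12 rows; each row shifts and turns the commanded pose from where the row before left it, along the tool's axes as they then stand; what a row does not reach is not made up. A row lasts 1/8 s, in which the tool goes at most 62.5 mm and 10.7 degrees, less where a joint would pass 70% of its speed; a pose out of reach is approached as far as the arm can. A call is refused whole if a number of a shift passes 0.0625 or a number of a turn 0.188, either way. A call with a gripper value outside its range is refused whole. "grip" is the opening, from 0 (shut) to 1 (fully open), set as the call begins (left out, the last holds). The fingers move at their own pace and stop on an object; "newtons" is the grip in N (left out, the last holds). Time passes only in rows, so rows that do not move let the fingers close. It gives the time, the measured TCP pose, the force and the opening at its end, in the units of the state.
- env.get_obs(): the state, without advancing time (a new reading comes with each control period).
- env.get_image(name): name is "scene" or "side" or "wrist"; returns (picture, depth): 384x512x3 uint8, blue, green, red; 384x512 float32, m along the optical axis (not along the pixel's ray), 0 where there is no reading.
- env.get_calibration(name): a dict with "camera_matrix" (3x3 intrinsics, pixels), "origin" and "orientation" of the camera in the world; the wrist camera has in their place "T_tool_cam" (4x4, takes a point from camera to tool coordinates, whose origin is the TCP and whose axes are the tool frame's). Camera axes: x right, y down, z forward; pixel columns grow to the right and rows downward; lengths in m; the calibration is good to about 2 mm. The wrist camera is an equidistant fisheye: a pixel r from the principal point sees the ray r / f radians off the axis. A picture is of the moment at which its call begins: read the wrist's pose just before it. get_calibration takes no time and is no camera call.
- env.hand_in(): hands the job in, once; it reports no verdict.
The state is a dict: "time": time; "joint_pos": joint angles; "joint_vel": joint speeds; "tau": joint torques, N m; "tool_pos": TCP position; "ee_rot": TCP orientation; "force": force on the tool from outside, world axes, zero at the start; "ft_torque": the same for the moment, N m; "grip_width": finger opening in m.
Only numpy, scipy, OpenCV 4.12 (cv2) and the standard library are available. Lean on these libraries where they do the work, as an engineer would, in place of code of your own. Each camera call takes 0.05 s, during which the arm holds its last target.

### The job

Using the brush and not the fingers, sweep the three dark offcuts off the aluminium bed into the blue catch tray at its end, then stand the brush back upright on its black pad and let go of it. Only once the bed is clear, lift the sprung lid of the sample chamber by its black bar until the white pin on the lid's side is level with the red tab, never well past it because the sample is light-sensitive, and finish while still holding the lid steady there by the bar (it falls shut if released). Do not shift the red tab, the bottle, the dish or the sample case.

Things in the scene. Friction and masses are not known exactly. Their poses are not given: they have to be found in the camera images.
- station: Fixed cleaving station. Origin on the table under its middle; +x away from the robot, y left (yaw within 0.18 rad). In its frame, mm: bed lane x -60..125, y 10..160, 35 high, fences 15 higher along both sides and the +x end, open at -x onto the blue tray; cream sample chamber x -80..120, y -185..-5, lid top 85 above the table.
- bed (a point): Centre of the bed's top face, 35 mm above the table; axes as the station's. The bed reaches 92 mm to either side along x and 75 mm along y.
- tray (a point): Centre of the inner floor of the open blue catch tray, 5 mm above the table; axes as the station's. Inside 100 mm along x, 156 mm along y; walls 5 mm thick, rim 35 mm above the table (level with the bed). The bed's open edge is 55 mm from here along +x. Swept pieces drop into it. It is fixed to the station.
- chip1_c (a point): Dark grey hard offcut, 26 x 20 x 15 mm, 18 g, loose, lying on the bed; point at its centre.
- chip2_c (a point): Dark grey hard offcut, 24 x 22 x 16 mm, 18 g, loose, lying on the bed; point at its centre.
- chip3_c (a point): Dark grey hard offcut, 26 x 18 x 14 mm, 18 g, loose, lying on the bed; point at its centre.
- brush_grip (a point): Middle of the green brush's upright grip, 75 mm above the bristle tips. Grip: paddle 20 mm thick (x), 50 wide (y), from 45 to 103 mm above the tips; head below: 34 (x) x 110 (y) x 45 mm high, stiff (rigid) bristles. 150 g. Starts upright on its pad, z up. It sweeps with its broad side, moving along its x.
- brush: The whole brush; origin at the centre of the bristle tips, axes as brush_grip.
- pad_top (a point): Centre of the top of the black rubber brush pad, 100 mm along x, 150 mm along y, 4 mm thick, fixed on the table.
- lid (a joint): Opening angle of the chamber lid, rad: 0 shut, growing as its near (-x) edge rises, up to 1.3; hinge line along the station's y at the chamber's far (+x) top edge. A spring and its weight pull it shut: about 3 N at the bar to start, about 6 N at 0.7 rad.
- lid_bar (a point): Middle of the lid's black round bar: 12 mm thick, 90 mm long along y, 245 mm from the hinge line, level with the lid, 45 mm beyond its near edge (39 mm gap for a finger), 80 mm above the table when shut, free space below. Station frame when shut: x -125, y -95 mm. Turns with the lid; axes are the lid's own.
- lid_hinge (a point): Point on the lid's hinge line, straight behind the bar's middle, 80 mm above the table; turns with the lid (at angle 0 its axes are the station's, positive angle is about +y).
- lid_pin (a point): Tip of the white pin, 9 mm thick, sticking out of the lid's -y side, 142 mm from the hinge line.
- mark (a joint): Angle of the red tab about the same hinge line, on the same scale as lid (equal values: pin and tab are level). Preset between 0.35 and 0.70 rad; held by friction, not to be moved.
- mark_tab (a point): Centre of the red tab, 40 x 22 x 8 mm, beside the chamber's -y side, 142 mm from the hinge line, just outside the path of the white pin; its x axis points along the tab's arm to the hinge.
- bottle_c (a point): Middle of an amber bottle, 60 mm diameter, 140 mm high, standing on the table; leave alone.
- dish_c (a point): Middle of a shallow glass dish, 90 mm diameter, 16 mm high; leave alone.
- case_c (a point): Middle of a white sample case with clear top, 92 x 122 x 47 mm; leave alone.
Mind the look-alikes: they are no part of the job. Of the things that look like the brush, the largest one is meant.

How it is judged:
By the outcome, as a careful person would: the job done as asked, in the order asked, and still so for the second after the job is handed in, while the arm keeps its last pose, push and grip.
It also fails if it takes over 58 s, if anything falls off the work surface, if the arm or the gripper's body presses on something with over 40 N, if the wrist force passes 120 N, or if a joint passes its speed limit or range.

## Working session

There is one attempt and no reset: what is moved stays moved. The work goes in short steps, Python scripts to look and compute and a tool call to move; the robot and the scene stay as the last step left them, time stands still between calls to the robot, and variables do not carry over. Pictures are saved under pics/ and viewed, and the job is handed in when it is done.

Besides the shell and the picture viewer there is one more tool, called as name(argument=value, ...) on one line, values as JSON. apply_moves: Moves the arm, as the interface text tells. Its arguments: {"type":"object","properties":{"series":{"type":"string"},"grip":{"type":"number"},"newtons":{"type":"number"}},"required":["series"]}

```bash
ls; mkdir -p pics; python3 - <<'E'
from plant import env
import cv2, json
o=env.get_obs()
for k,v in o.items(): print(k,v)
for n in ("scene","side","wrist"):
    im,d=env.get_image(n); cv2.imwrite(f"pics/{n}0.png",im)
    import numpy as np; np.save(f"pics/{n}0.npy",d)
    print(n,env.get_calibration(n))
E
```

```text
pics
time 0.0
joint_pos [ 1.28413222  0.38421144  0.0164094   1.37118469 -0.00630183  1.38821132
 -0.04651067]
joint_vel [-4.39490080e-05  1.05112858e-03  7.54391310e-06  5.02435174e-04
  3.66670465e-04  1.05521306e-03 -3.23517646e-04]
tau [ 3.77472379e-04 -6.27590489e+01  8.44394825e-01 -3.71821189e+01
  1.66557828e-02  1.42984930e-02 -4.44988848e-05]
tool_pos [ 0.13859149 -0.60892403  0.23828197]
ee_rot [-0.07826617 -0.70259057 -0.07964282  0.70277872]
force [ 0.72087633 -0.86049073  0.09917101]
ft_torque [ 0.03841536 -0.00754999  0.00978277]
grip_width 0.08550324490443162
scene {'camera_matrix': array([[347.65206741,   0.        , 260.84725193],
       [  0.        , 347.65206741, 195.99684573],
       [  0.        ,   0.        ,   1.        ]]), 'origin': array([1.34825618, 0.28902354, 0.65392399]), 'orientation': array([-0.26624207,  0.51164997,  0.71744945, -0.39063507])}
side {'camera_matrix': array([[409.34112529,   0.        , 255.60742835],
       [  0.        , 409.34112529, 187.17906957],
       [  0.        ,   0.        ,   1.        ]]), 'origin': array([0.48158152, 0.80352621, 0.99055909]), 'orientation': array([ 0.01767845, -0.03531251,  0.93326282, -0.35701683])}
wrist {'camera_matrix': array([[297.31863964,   0.        , 251.74551199],
       [  0.        , 297.31863964, 188.75857637],
       [  0.        ,   0.        ,   1.        ]]), 'T_tool_cam': array([[ 1.23476733e-03, -3.13097463e-01,  9.49720198e-01,
        -1.35097003e-01],
       [ 9.99999232e-01,  4.85607413e-04, -1.14004518e-03,
         4.15760243e-04],
       [-1.04245915e-04,  9.49720876e-01,  3.13097822e-01,
        -8.03442591e-02],
       [ 0.00000000e+00,  0.00000000e+00,  0.00000000e+00,
         1.00000000e+00]])}
```

View pics/scene0.png

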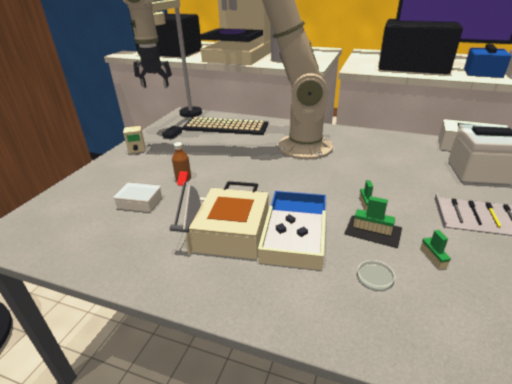

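View pics/side0.png

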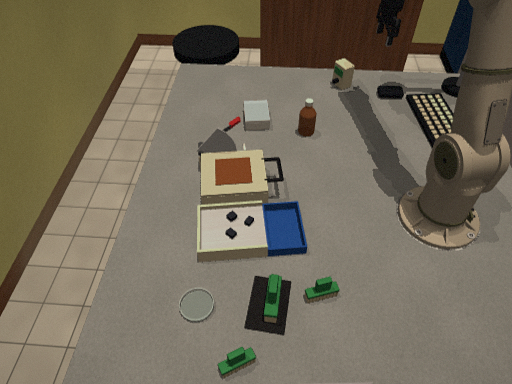

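View pics/wrist0.png

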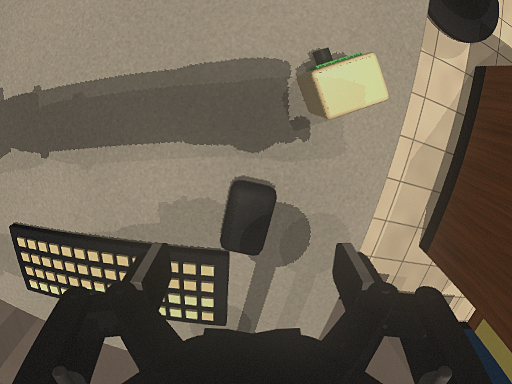

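The scene view shows the station in the middle with the tray (blue, px ~298,203), chips (~290,226), the brush on its pad (~375,222) and two smaller green look-alikes. The red tab is at (183,178), and the bottle is near it. Next I'll measure from the side and scene views, with depth as a check.

```bash
cat > h.py <<'E'
import numpy as np, cv2
from scipy.spatial.transform import Rotation as R
from plant import env
def q2R(q): return R.from_quat([q[1],q[2],q[3],q[0]]).as_matrix()
def cam(n):
    c=env.get_calibration(n); return c['camera_matrix'],np.array(c['origin']),q2R(c['orientation'])
def ray(n,uv):
    K,o,Rm=cam(n); uv=np.atleast_2d(uv).astype(float)
    d=np.c_[(uv[:,0]-K[0,2])/K[0,0],(uv[:,1]-K[1,2])/K[1,1],np.ones(len(uv))]
    return o,d@Rm.T
def plane(n,uv,z):
    o,d=ray(n,uv); return o+d*((z-o[2])/d[:,2])[:,None]
def cloud(n,d):
    v,u=np.mgrid[0:384,0:512]; o,r=ray(n,np.c_[u.ravel(),v.ravel()])
    return (o+r*d.ravel()[:,None]).reshape(384,512,3)
def proj(n,P):
    K,o,Rm=cam(n); p=(np.atleast_2d(P)-o)@Rm; return np.c_[K[0,0]*p[:,0]/p[:,2]+K[0,2],K[1,1]*p[:,1]/p[:,2]+K[1,2]]
def toolpose():
    ob=env.get_obs(); return np.array(ob['tool_pos']),q2R(ob['ee_rot'])
E
python3 - <<'E'
from h import *
for n in ("side","scene"):
    im=cv2.imread(f"pics/{n}0.png"); d=np.load(f"pics/{n}0.npy"); C=cloud(n,d)
    hsv=cv2.cvtColor(im,cv2.COLOR_BGR2HSV); H,S,V=cv2.split(hsv)
    masks=dict(green=(H>45)&(H<75)&(S>140)&(V>50), blue=(H>105)&(H<125)&(S>150)&(V>60), red=((H<6)|(H>174))&(S>200)&(V>120), dark=(V<50),cream=(H>18)&(H<32)&(S>35)&(V>150),rust=(H<14)&(S>140)&(V>90))
    for k,m in masks.items():
        nn,l,st,ce=cv2.connectedComponentsWithStats(m.astype(np.uint8))
        for i in range(1,nn):
            if st[i,4]<25 : continue
            P=C[l==i]; P=P[(d[l==i]>0)]
            if len(P)==0: continue
            md=np.median(P,0)
            if md[0]<0.2 or md[0]>1.2 or abs(md[1])>.8 or md[2]>.3: continue
            lo,hi=np.percentile(P,[3,97],axis=0)
            print(n,k,st[i],ce[i].round(1),'med',md.round(3),'lo',lo.round(3),'hi',hi.round(3))
E
python3 - <<'E'
import cv2
im=cv2.imread('pics/side0.png'); cv2.imwrite('pics/sidez.png',cv2.resize(im[85:335,180:345],None,fx=2.4,fy=2.4,interpolation=cv2.INTER_CUBIC))
im=cv2.imread('pics/scene0.png'); cv2.imwrite('pics/scenez.png',cv2.resize(im[140:280,100:410],None,fx=2.5,fy=2.5,interpolation=cv2.INTER_CUBIC))
E
```

```text
side green [264 275  17  42 295] [272.7 293.7] med [0.484 0.33  0.051] lo [0.468 0.28  0.046] hi [0.502 0.372 0.109]
side green [317 277  15   8  57] [324.  280.4] med [0.359 0.288 0.08 ] lo [0.344 0.279 0.078] hi [0.377 0.297 0.083]
side green [306 282  33  16 152] [321.  290.6] med [0.367 0.293 0.036] lo [0.321 0.267 0.032] hi [0.399 0.31  0.042]
side green [227 347  17  13  30] [233.9 351.8] med [0.562 0.476 0.081] lo [0.545 0.468 0.073] hi [0.577 0.489 0.082]
side green [221 348  34  26 125] [239.7 360.1] med [0.549 0.484 0.036] lo [0.521 0.453 0.032] hi [0.583 0.507 0.082]
side green [219 361  10   8  26] [222.8 363.4] med [0.588 0.489 0.035] lo [0.578 0.484 0.033] hi [0.597 0.5   0.038]
side blue [ 263  202   44   48 1487] [283.3 227.9] med [0.464 0.082 0.006] lo [0.411 0.009 0.002] hi [0.517 0.165 0.037]
side red [230 117  10   8  27] [234.5 120.3] med [ 0.636 -0.209  0.17 ] lo [ 0.62  -0.216  0.16 ] hi [ 0.649 -0.2    0.178]
side dark [332  78   7   6  31] [335.   80.4] med [ 0.279 -0.657  0.036] lo [ 0.266 -0.668  0.025] hi [ 0.29  -0.648  0.042]
side dark [264 158  20  24 1
[... 3638 characters left out ...]
[ 0.899 -0.716 -0.655] lo [ 0.88  -0.721 -0.738] hi [ 0.916 -0.713 -0.572]
scene cream [123 126  18   8 109] [131.6 129. ] med [ 0.26  -0.676  0.1  ] lo [ 0.222 -0.712  0.09 ] hi [ 0.286 -0.645  0.103]
scene cream [ 189  187  138   83 2573] [245.9 218.3] med [ 0.659 -0.018  0.085] lo [ 0.495 -0.155  0.001] hi [0.731 0.199 0.087]
scene cream [490 208  12  20  89] [495.4 217.5] med [0.331 0.661 0.012] lo [0.286 0.653 0.005] hi [0.373 0.673 0.016]
scene rust [173 150  17  35 423] [180.7 166.5] med [ 0.424 -0.348  0.091] lo [ 0.397 -0.378  0.023] hi [ 0.652 -0.197  0.176]
scene rust [208 197  45  25 840] [230.8 209.1] med [ 0.636 -0.064  0.088] lo [ 0.583 -0.115  0.086] hi [ 0.683 -0.014  0.089]
```

View pics/sidez.png

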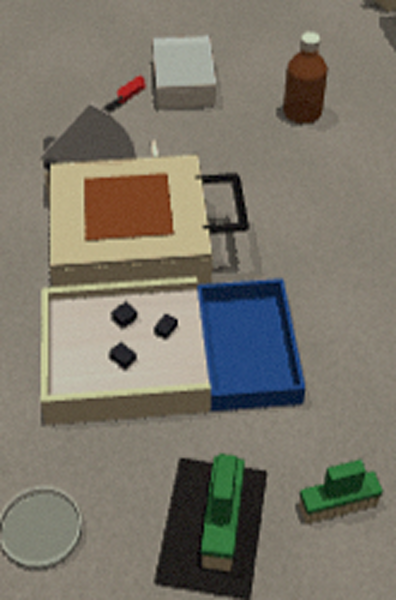

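View pics/scenez.png

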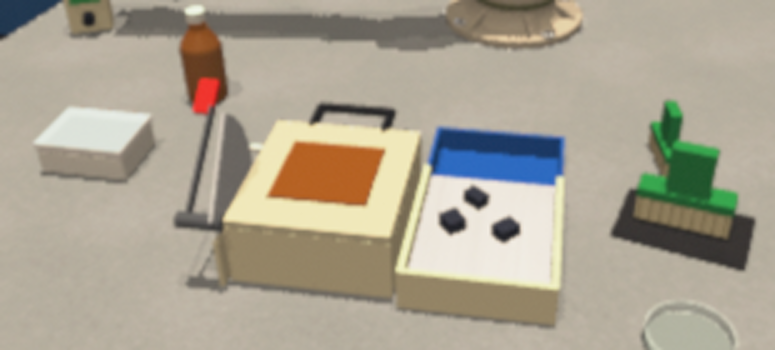

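```bash
python3 - <<'E'
from h import *
p,Rt=toolpose(); print('tool axes cols',Rt.round(3))
for n in ("side","scene"):
    im=cv2.imread(f"pics/{n}0.png"); d=np.load(f"pics/{n}0.npy"); C=cloud(n,d)
    H,S,V=cv2.split(cv2.cvtColor(im,cv2.COLOR_BGR2HSV)); ok=d>0
    X,Y,Z=C[...,0],C[...,1],C[...,2]
    def rect(m,name):
        P=C[m&ok][:,:2].astype(np.float32)
        r=cv2.minAreaRect(P*1000); b=cv2.boxPoints(r)
        print(n,name,len(P),'c',np.round(r[0],1),'size',np.round(r[1],1),'ang',round(r[2],2)); 
    box=(X>.4)&(X<.8)&(Y>-.25)&(Y<.25)
    k=np.ones((3,3),np.uint8)
    lid=box&(Z>.08)&(Z<.093)&(V>90)
    lid=cv2.morphologyEx(lid.astype(np.uint8),cv2.MORPH_OPEN,k)>0
    rect(lid,'lid')
    rust=box&(Z>.08)&(Z<.093)&(H<14)&(S>140); rect(rust,'rust')
    bed=box&(Z>.03)&(Z<.04)&(V>120)&(S<60)&(Y>0)
    bed=cv2.morphologyEx(bed.astype(np.uint8),cv2.MORPH_OPEN,k)>0; rect(bed,'bed')
    tf=box&(Z>.0)&(Z<.011)&(H>105)&(H<125)&(S>150); rect(tf,'trayfloor')
    bx=(X>.42)&(X<.56)&(Y>.22)&(Y<.45)
    rect(bx&(Z>.098)&(Z<.12),'grip top'); rect(bx&(Z>.044)&(Z<.056)&(S>100),'headtop')
    rect(bx&(Z<.012)&(V<60),'pad')
    g=bx&(Z>.098)&(Z<.12); print('griptop z',np.median(Z[g]), 'headtop z',np.median(Z[bx&(Z>.044)&(Z<.056)&(S>100)]))
    for c in [(.617,.08),(.564,.092),(.612,.14)]:
        m=(np.hypot(X-c[0],Y-c[1])<.025)&(V<70)&(Z>.036)&(Z<.07); rect(m,'chip'); print('  topz',np.percentile(Z[m],80))
E
```

```text
tool axes cols [[-0.     0.222 -0.975]
 [ 0.001 -0.975 -0.222]
 [-1.    -0.002  0.   ]]
side lid 2737 c [629.  -79.2] size [197.6 210.3] ang 9.63
side rust 882 c [628.2 -68.7] size [108.9 109.4] ang 9.05
side bed 2265 c [611.8 106.6] size [186.  143.9] ang 9.46
side trayfloor 1294 c [464.7  89.2] size [104.8 165.6] ang 8.98
side grip top 170 c [484.7 319.4] size [50.6 20. ] ang 86.28
side headtop 316 c [484.8 319.1] size [109.8  33.9] ang 86.22
side pad 1476 c [494.7 321.4] size [150.4  99.7] ang 84.43
griptop z 0.10697584842407726 headtop z 0.04910968377980379
side chip 68 c [617.1  78.2] size [23.7 22.9] ang 43.27
  topz 0.05215213926953024
side chip 58 c [565.3  89.5] size [26.4 18.3] ang 59.0
  topz 0.05079561262014378
side chip 74 c [611.3 137. ] size [20.7 26.5] ang 51.34
  topz 0.05163748853510648
scene lid 2816 c [638.4 -90.8] size [212.3 229.3] ang 9.56
scene rust 832 c [632.5 -65.2] size [108.5 106.7] ang 9.8
scene bed 1792 c [603.5 110.3] size [170.5 150.2] ang 9.54
scene trayfloor 562 c [443.8  82.8] size [ 67.2 154.3] ang 11.36
scene grip top 119 c [486.6 317.9] size [49.  22.4] ang 85.23
scene headtop 238 c [488.5 319.3] size [105.5  34.5] ang 85.3
scene pad 529 c [501.4 322.4] size [141.3  89.8] ang 85.34
griptop z 0.10632114866927755 headtop z 0.0493510422090947
scene chip 31 c [628.5  81. ] size [ 9.6 22.3] ang 17.32
  topz 0.04939048413161118
scene chip 27 c [576.5  91.9] size [11.4 23. ] ang 12.13
  topz 0.048477954219578345
scene chip 31 c [622.  139.7] size [10.1 23.1] ang 27.95
  topz 0.04916552655424389
```

```bash
cat >> h.py <<'E'
def plan(goals, step=0.045, turn=0.16, start=None):
    """goals: list of (xyz, yaw_deg of tool y in world); prints rows"""
    if start is None:
        p,Rt=toolpose(); 
    else: p,Rt=start
    p=p.copy(); rows=[]
    for g in goals:
        xyz,yaw=np.array(g[0]),np.radians(g[1]); st=g[2] if len(g)>2 else step
        cur=np.arctan2(Rt[1,1],Rt[0,1]); dy=-((yaw-cur+np.pi)%(2*np.pi)-np.pi)
        n=int(max(1,np.ceil(np.linalg.norm(xyz-p)/st),np.ceil(abs(dy)/turn)))
        for i in range(n):
            s=np.round(Rt.T@((xyz-p)/(n-i)),4); t=round(dy/(n-i),3)
            dy-=t; p=p+Rt@s; Rt=Rt@R.from_rotvec([t,0,0]).as_matrix()
            rows.append("%g %g %g %g"%(*(s+0.0),t))
    for k in range(0,len(rows),12): print("; ".join(rows[k:k+12]))
    print(len(rows),'rows; end',p.round(4),'yaw',np.degrees(np.arctan2(Rt[1,1],Rt[0,1])).round(2))
    return p,Rt
E
python3 - <<'E'
from h import *
plan([((.42,-.38,.24),-55),((.57,-.06,.24),-10),((.486,.319,.20),-3.8)])
E
```

```text
-0.0001 -0.0179 -0.0361 -0.043; -0.0001 -0.0163 -0.0369 -0.043; -0.0002 -0.0147 -0.0375 -0.043; -0.0001 -0.0131 -0.0381 -0.043; -0.0002 -0.0114 -0.0387 -0.043; -0.0001 -0.0098 -0.0391 -0.043; -0.0002 -0.008 -0.0395 -0.043; -0.0001 -0.0064 -0.0398 -0.043; -0.0002 -0.0046 -0.0401 -0.043; 0.0001 -0.022 -0.0383 -0.098; 0 -0.0182 -0.0403 -0.098; 0.0001 -0.0141 -0.0418 -0.098
0 -0.01 -0.043 -0.098; 0.0001 -0.0057 -0.0438 -0.098; 0 -0.0014 -0.0442 -0.098; 0.0001 0.0029 -0.0441 -0.099; 0 0.0073 -0.0435 -0.098; 0.0045 -0.0165 -0.0398 -0.012; 0.0045 -0.016 -0.04 -0.012; 0.0045 -0.0156 -0.0402 -0.012; 0.0045 -0.0151 -0.0404 -0.012; 0.0045 -0.0146 -0.0406 -0.012; 0.0045 -0.0141 -0.0408 -0.012; 0.0045 -0.0136 -0.0409 -0.012
0.0046 -0.0131 -0.0411 -0.012; 0.0045 -0.0126 -0.0413 -0.013
26 rows; end [0.486 0.319 0.2  ] yaw -3.78
```

apply_moves(series="0 -0.018 -0.036 -0.043; 0 -0.016 -0.037 -0.043; 0 -0.015 -0.0375 -0.043; 0 -0.013 -0.038 -0.043; 0 -0.0115 -0.0385 -0.043; 0 -0.01 -0.039 -0.043; 0 -0.008 -0.0395 -0.043; 0 -0.0065 -0.04 -0.043; 0 -0.0045 -0.04 -0.043; 0 -0.022 -0.0385 -0.098; 0 -0.018 -0.040 -0.098; 0 -0.014 -0.042 -0.098", grip=1)

```text
time: 1.65
tool_pos: [0.4765, -0.259, 0.2391]
ee_rot: [-0.31, -0.635, -0.31, 0.636]
force: [0.5, -0.0, -0.4]
grip_width: 0.0855
```

```bash
python3 - <<'E'
from h import *
print(env.get_obs()['joint_pos'],toolpose())
plan([((.57,-.06,.24),-10),((.486,.319,.20),-3.8)])
E
```

```text
[ 0.73759926  0.22667973 -0.35389333  1.58651953  0.08000553  1.34315914
 -0.28893636] (array([ 0.47654569, -0.25900391,  0.23905693]), array([[-4.02096223e-04,  7.88237257e-01, -6.15371322e-01],
       [ 1.95479728e-04, -6.15371298e-01, -7.88237354e-01],
       [-9.99999900e-01, -4.37239882e-04,  9.33540699e-05]]))
-0.0002 -0.0098 -0.0429 -0.098; -0.0002 -0.0055 -0.0436 -0.098; -0.0002 -0.0012 -0.044 -0.097; -0.0002 0.003 -0.0438 -0.098; -0.0001 0.0073 -0.0434 -0.097; 0.0045 -0.0165 -0.0398 -0.012; 0.0044 -0.016 -0.04 -0.012; 0.0045 -0.0156 -0.0402 -0.012; 0.0044 -0.0151 -0.0404 -0.012; 0.0045 -0.0146 -0.0406 -0.012; 0.0044 -0.0141 -0.0408 -0.012; 0.0045 -0.0136 -0.0409 -0.012
0.0044 -0.0131 -0.0411 -0.012; 0.0045 -0.0125 -0.0413 -0.013
14 rows; end [0.486 0.319 0.2  ] yaw -3.77
```

apply_moves(series="0 -0.01 -0.043 -0.098; 0 -0.0055 -0.0435 -0.098; 0 -0.001 -0.044 -0.098; 0 0.003 -0.044 -0.098; 0 0.0073 -0.0434 -0.098; 0.0045 -0.0165 -0.04 -0.012; 0.0045 -0.016 -0.04 -0.012; 0.0045 -0.0155 -0.04 -0.012; 0.0045 -0.015 -0.0405 -0.012; 0.0045 -0.0145 -0.0405 -0.012; 0.0045 -0.014 -0.041 -0.012; 0.0045 -0.0135 -0.041 -0.012")

```text
time: 3.15
tool_pos: [0.5053, 0.2347, 0.2075]
ee_rot: [-0.477, -0.522, -0.476, 0.523]
force: [-0.2, -0.6, 1.0]
grip_width: 0.0856
```

```bash
python3 - <<'E'
from h import *
print(toolpose()[0])
im,d=env.get_image('wrist'); cv2.imwrite('pics/w1.png',im)
plan([((.486,.319,.16),-3.8)])
E
```

```text
[0.50531061 0.2347067  0.20753108]
0.0158 -0.0075 -0.0252 -0.006; 0.0159 -0.0073 -0.0253 -0.006; 0.0158 -0.0071 -0.0253 -0.005
3 rows; end [0.486 0.319 0.16 ] yaw -3.82
```

View pics/w1.png

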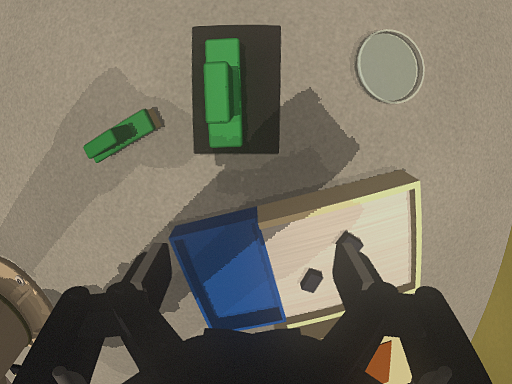

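The wrist view shows the brush on its pad (grip top at about 217,92) and the clear path between the fingers. I'll check its position from this view too.

```bash
cat >> h.py <<'E'
def wplane(uv,z,pose):
    c=env.get_calibration('wrist'); K=c['camera_matrix']; T=np.array(c['T_tool_cam']); p,Rt=pose
    out=[]
    for u,v in np.atleast_2d(uv):
        x=u-K[0,2]; y=v-K[1,2]; r=np.hypot(x,y); th=r/K[0,0]
        d=np.array([np.sin(th)*x/r,np.sin(th)*y/r,np.cos(th)])
        o=p+Rt@T[:3,3]; dw=Rt@T[:3,:3]@d; out.append(o+dw*(z-o[2])/dw[2])
    return np.array(out)
E
python3 - <<'E'
from h import *
pose=toolpose()
print(wplane([(205,63),(227,63),(227,122),(205,122)],.107,pose).round(4))
print(wplane([(192,27),(280,27),(280,154),(192,154)],.004,pose).round(4))
E
```

```text
[[0.4744 0.3504 0.107 ]
 [0.4915 0.3484 0.107 ]
 [0.4872 0.3016 0.107 ]
 [0.4697 0.3033 0.107 ]]
[[0.448  0.408  0.004 ]
 [0.5464 0.3978 0.004 ]
 [0.5354 0.2508 0.004 ]
 [0.4328 0.2598 0.004 ]]
```

apply_moves(series="0.016 -0.0075 -0.025 -0.006; 0.016 -0.0075 -0.0255 -0.006; 0.016 -0.007 -0.0255 -0.006; 0 0 0 0; 0 0 0 0")

```text
time: 3.82
tool_pos: [0.4908, 0.3105, 0.1599]
ee_rot: [-0.481, -0.518, -0.481, 0.518]
force: [0.1, -0.3, 0.4]
grip_width: 0.0854
```

```bash
python3 - <<'E'
from h import *
print(toolpose()[0])
plan([((.4855,.319,.069),-3.8,.02)])
E
```

```text
[0.49082446 0.31045483 0.15993831]
0.0182 -0.0012 -0.0016 -0.002; 0.0182 -0.0012 -0.0016 -0.002; 0.0182 -0.0012 -0.0017 -0.001; 0.0182 -0.0012 -0.0016 -0.002; 0.0181 -0.0011 -0.0017 -0.001
5 rows; end [0.4855 0.319  0.069 ] yaw -3.81
```

apply_moves(series="0.018 -0.0012 -0.0016 -0.002; 0.018 -0.0012 -0.0016 -0.002; 0.018 -0.0012 -0.0016 -0.002; 0.018 -0.0012 -0.0016 -0.002; 0.018 -0.0012 -0.0016 0; 0 0 0 0; 0 0 0 0")

```text
time: 4.7
tool_pos: [0.4852, 0.32, 0.0702]
ee_rot: [0.483, 0.516, 0.483, -0.516]
force: [-0.0, 0.3, 0.9]
grip_width: 0.0855
```

```bash
python3 - <<'E'
from h import *
o=env.get_obs();print(o['tool_pos'],o['force'])
for n in('side','wrist'):
    im,d=env.get_image(n); cv2.imwrite(f'pics/{n}2.png',im if n=='wrist' else cv2.resize(im[180:384,150:400],None,fx=2.5,fy=2.5))
E
```

```text
[0.48519811 0.31997756 0.07021701] [-0.00328547  0.29144753  0.9272731 ]
```

View pics/side2.png

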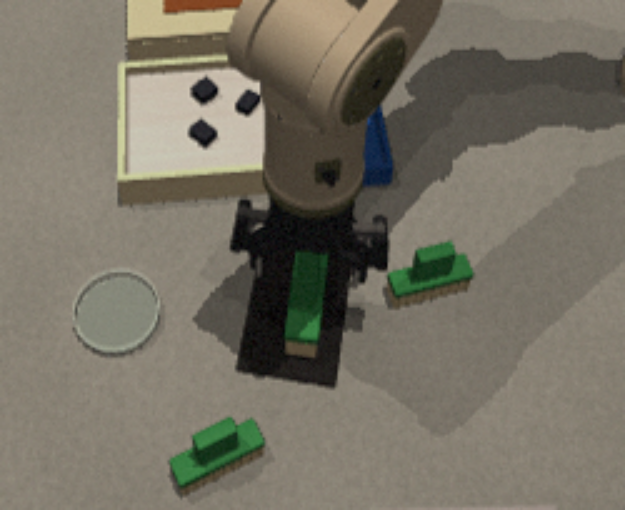

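View pics/wrist2.png

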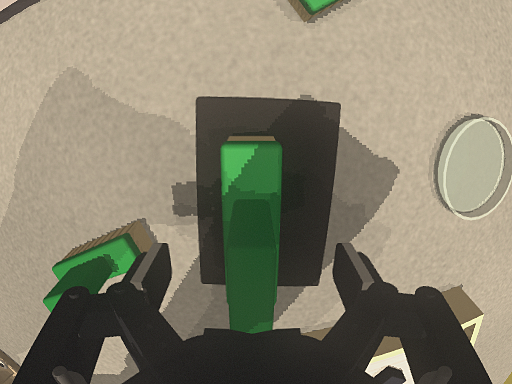

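The grip sits centred between the open fingers (about 252,260 in the wrist view), aligned with the pads. I'll close on it.

apply_moves(series="0 0 0 0; 0 0 0 0; 0 0 0 0; 0 0 0 0; 0 0 0 0; 0 0 0 0; 0 0 0 0", grip=0, newtons=60)

```text
time: 5.68
tool_pos: [0.4851, 0.3197, 0.0701]
ee_rot: [0.483, 0.516, 0.483, -0.516]
force: [-0.2, -0.8, 2.6]
grip_width: 0.0192
```

```bash
python3 - <<'E'
from h import *
o=env.get_obs();print(o['tool_pos'],o['force'],o['grip_width'])
a=np.radians(9.5); ux=np.array([np.cos(a),np.sin(a)]); uy=np.array([-ux[1],ux[0]]); O=np.array([.593,.0213])
S=lambda x,y:O+ux*x/1000+uy*y/1000
print(S(88,82),S(-60-17-40+17,82),S(-125,-95))
p=np.array(o['tool_pos'])
e=plan([(p+[0,0,.11],-3.8,.03),((*S(88,82),p[2]+.11),9.5,.04)])
E
```

```text
[0.48513597 0.31974517 0.07005905] [-0.20898665 -0.78093203  2.56451853] 0.01918234994187101
[0.66625923 0.11669961] [0.48083754 0.08567066] [ 0.48539382 -0.09302808]
-0.0275 0 0 0; -0.0275 0 0 0; -0.0275 0 0 0; -0.0275 0 0 0; 0 0.0277 0.0272 -0.033; 0 0.0268 0.0281 -0.033; 0 0.0259 0.029 -0.033; 0 0.0249 0.0299 -0.033; 0 0.0239 0.0307 -0.033; 0 0.0229 0.0314 -0.033; 0 0.0219 0.0321 -0.034
11 rows; end [0.6663 0.1167 0.1801] yaw 9.51
```

apply_moves(series="-0.0275 0 0 0; -0.0275 0 0 0; -0.0275 0 0 0; -0.0275 0 0 0; 0 0.0277 0.0272 -0.033; 0 0.0268 0.0281 -0.033; 0 0.0259 0.029 -0.033; 0 0.025 0.030 -0.033; 0 0.024 0.0307 -0.033; 0 0.023 0.0315 -0.033; 0 0.022 0.032 -0.033; 0 0 0 0")

```text
time: 7.18
tool_pos: [0.6681, 0.1117, 0.1781]
ee_rot: [0.538, 0.458, 0.538, -0.46]
force: [-0.0, 0.0, -1.4]
grip_width: 0.0193
```

```bash
python3 - <<'E'
from h import *
o=env.get_obs();print(o['tool_pos'],o['force'],o['grip_width'])
for n in('side','scene','wrist'):
    im,d=env.get_image(n); cv2.imwrite(f'pics/{n}3.png',im if n!='side' else cv2.resize(im[100:300,150:400],None,fx=2.5,fy=2.5))
plan([((.6663,.1167,.0701+.0335),9.5,.02)])
E
```

```text
[0.66810667 0.11165496 0.17806039] [-0.04879046  0.0384601  -1.40182943] 0.019317524155905364
0.0189 0.0001 0.0002 0; 0.0189 0.0001 0.0003 0; 0.0189 0.0001 0.0002 0; 0.0189 0.0001 0.0003 0
4 rows; end [0.6663 0.1166 0.1036] yaw 9.5
```

View pics/side3.png

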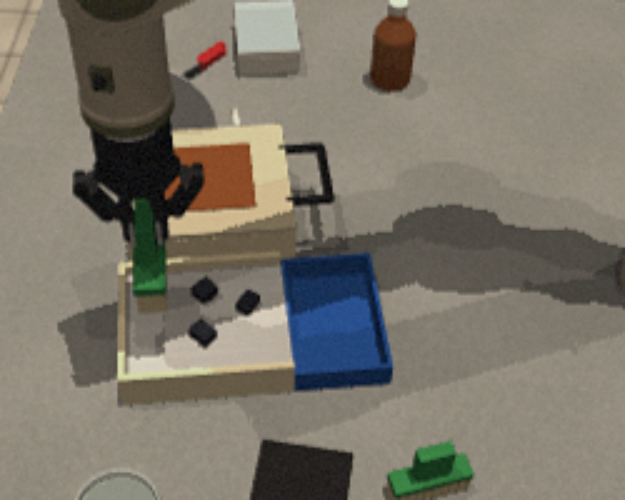

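View pics/scene3.png

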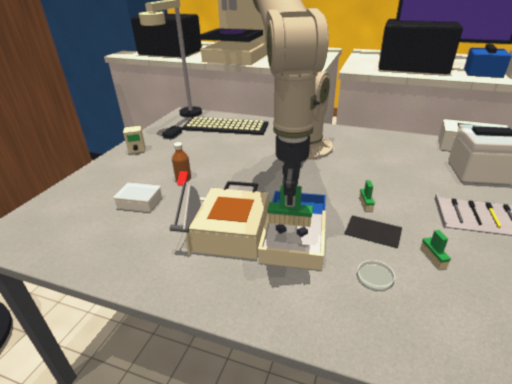

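View pics/wrist3.png

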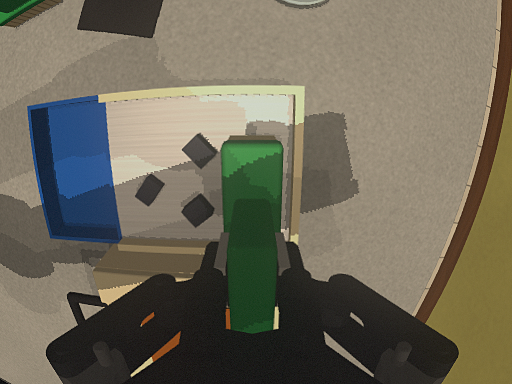

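Brush upright in the grip and above the bed's far end; the chips (wrist px 200,150; 150,189; 198,210) all lie in front of it and within its width. I'll lower it.

apply_moves(series="0.019 -0.0002 -0.0012 0; 0.019 -0.0002 -0.0012 0; 0.019 -0.0002 -0.0012 0; 0.012 -0.0002 -0.0012 0; 0.0055 0 0 0; 0 0 0 0")

```text
time: 8.07
tool_pos: [0.665, 0.1212, 0.1051]
ee_rot: [0.539, 0.457, 0.54, -0.457]
force: [0.0, 1.4, -1.3]
grip_width: 0.0193
```

```bash
python3 - <<'E'
from h import *
o=env.get_obs();print(o['tool_pos'],o['force'],o['grip_width'])
for n in('side','wrist'):
    im,d=env.get_image(n); cv2.imwrite(f'pics/{n}4.png',im if n!='side' else cv2.resize(im[180:280,180:320],None,fx=5,fy=5))
a=np.radians(9.5); ux=np.array([np.cos(a),np.sin(a)]); uy=np.array([-ux[1],ux[0]]); O=np.array([.593,.0213])
d=np.array(o['tool_pos'])[:2]-O; print('st',d@ux,d@uy)
S=lambda x,y:O+ux*x/1000+uy*y/1000
plan([((*S(-85,82),.1036),9.5,.0125)])
E
```

```text
[0.66500358 0.12117538 0.10514806] [ 0.00153957  1.39360704 -1.33682649] 0.019291323155676415
st 0.08750028910150329 0.08662163386306229
0.0002 -0.0124 0.0003 -0; 0.0002 -0.0123 0.0004 -0; 0.0002 -0.0124 0.0003 -0; 0.0002 -0.0123 0.0004 -0; 0.0001 -0.0124 0.0003 -0; 0.0002 -0.0123 0.0004 -0; 0.0001 -0.0124 0.0003 -0; 0.0002 -0.0123 0.0004 -0; 0.0001 -0.0124 0.0003 -0; 0.0002 -0.0123 0.0004 -0; 0.0001 -0.0124 0.0003 -0; 0.0002 -0.0123 0.0004 -0
0.0001 -0.0124 0.0003 -0; 0.0002 -0.0123 0.0004 -0.001
14 rows; end [0.4957 0.0881 0.1036] yaw 9.51
```

View pics/side4.png

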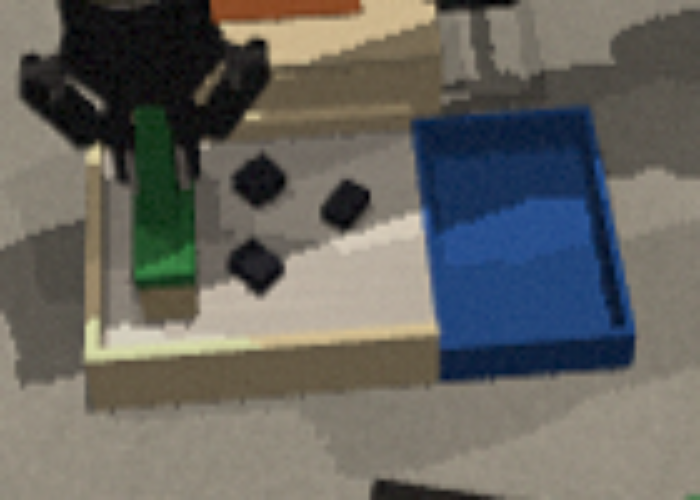

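View pics/wrist4.png

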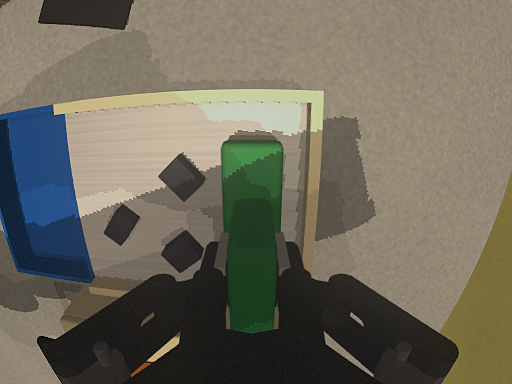

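apply_moves(series="0.0015 0 0.0025 0; 0 0 0.002 0; 0 -0.01 0 0; 0 -0.01 0 0; 0 -0.01 0 0; 0 -0.01 0 0; 0 -0.01 0 0; 0 -0.01 0 0; 0 -0.01 0 0; 0 -0.01 0 0; 0 -0.01 0 0; 0 -0.01 0 0")

```text
time: 9.68
tool_pos: [0.5665, 0.1003, 0.1039]
ee_rot: [0.54, 0.457, 0.54, -0.457]
force: [-0.3, 0.5, -1.0]
grip_width: 0.0195
```

```bash
python3 - <<'E'
from h import *
o=env.get_obs();print(o['tool_pos'],o['force'],o['grip_width'])
for n in('side','wrist'):
    im,d=env.get_image(n); cv2.imwrite(f'pics/{n}5.png',im if n!='side' else cv2.resize(im[180:280,180:320],None,fx=5,fy=5))
a=np.radians(9.5); ux=np.array([np.cos(a),np.sin(a)]); uy=np.array([-ux[1],ux[0]]); O=np.array([.593,.0213])
d=np.array(o['tool_pos'])[:2]-O; print('st',d@ux,d@uy)
S=lambda x,y:O+ux*x/1000+uy*y/1000
plan([((*S(-88,82),.1036),9.5,.012)])
E
```

```text
[0.56645755 0.10033265 0.10390087] [-0.27795566  0.51283101 -0.96021256] 0.01954886620985507
st -0.013134281849297656 0.08232953569175777
0 -0.0106 0 -0; 0 -0.0106 0.0001 -0; 0.0001 -0.0106 0 -0; 0 -0.0106 0.0001 -0; 0.0001 -0.0107 0 -0; 0 -0.0106 0.0001 -0; 0.0001 -0.0107 0 -0
7 rows; end [0.4927 0.0877 0.1036] yaw 9.47
```

View pics/wrist5.png

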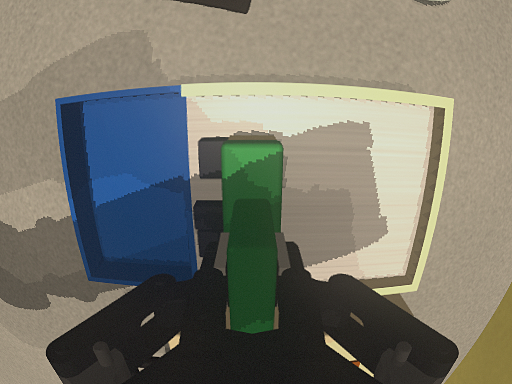

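The chips are squared up against the brush face at the tray edge (wrist px about 208,158; 208,215; 208,240). I'll keep sweeping over the edge.

apply_moves(series="0 -0.01 0 0; 0 -0.01 0 0; 0 -0.01 0 0; 0 -0.01 0 0; 0 -0.01 0 0; 0 -0.01 0 0; 0 -0.01 0 0; 0 -0.01 0 0; 0 0 0 0; 0 0 0 0")

```text
time: 11.02
tool_pos: [0.4885, 0.0872, 0.104]
ee_rot: [0.54, 0.457, 0.539, -0.457]
force: [0.2, -0.2, -0.9]
grip_width: 0.0194
```

```bash
python3 - <<'E'
from h import *
o=env.get_obs();print(o['tool_pos'],o['force'],o['grip_width'])
for n in('side','wrist','scene'):
    im,d=env.get_image(n); cv2.imwrite(f'pics/{n}6.png',im if n!='scene' else cv2.resize(im[160:280,230:350],None,fx=5,fy=5))
E
```

```text
[0.48847078 0.08717852 0.10401223] [ 0.24523112 -0.24261258 -0.86516221] 0.01937737872054859
```

View pics/wrist6.png

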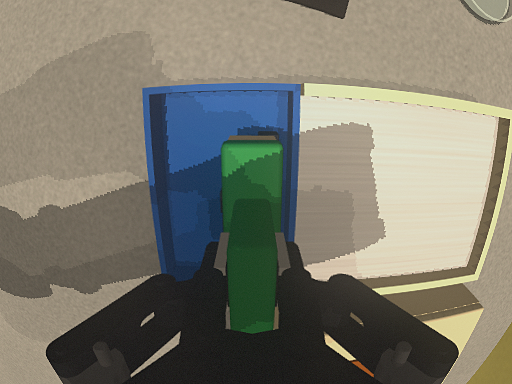

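View pics/scene6.png

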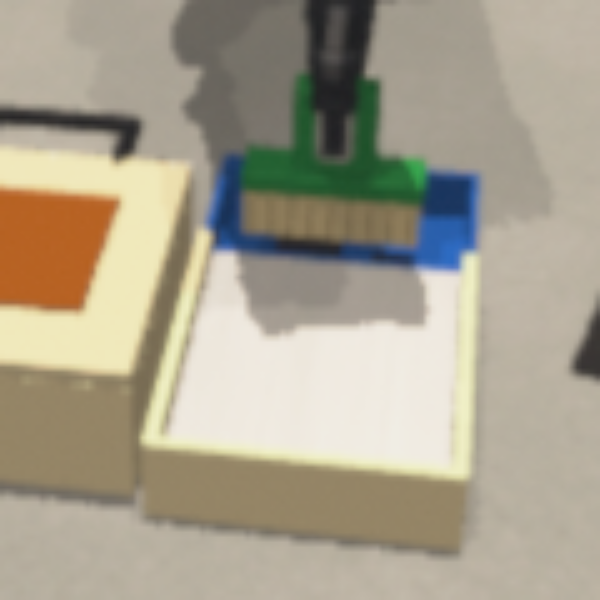

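The bed is empty and the chips are under the brush in the tray. I'll lift and carry the brush back.

```bash
python3 - <<'E'
from h import *
p,_=toolpose()
plan([((p[0],p[1],.18),9.5,.026),((.49,.32,.175),-4.5,.04)])
E
```

```text
-0.0254 0 0 -0; -0.0254 0 0 -0; -0.0253 0 0 -0.001; 0.0008 0.0067 -0.0382 0.041; 0.0008 0.0051 -0.0385 0.041; 0.0009 0.0035 -0.0386 0.041; 0.0008 0.0019 -0.0387 0.041; 0.0009 0.0003 -0.0388 0.04; 0.0008 -0.0012 -0.0388 0.041
9 rows; end [0.49  0.32  0.175] yaw -4.52
```

apply_moves(series="-0.0255 0 0 0; -0.0255 0 0 0; -0.0255 0 0 0; 0 0.0067 -0.038 0.041; 0 0.005 -0.0385 0.041; 0 0.0035 -0.0385 0.041; 0 0.002 -0.0385 0.041; 0 0 -0.0385 0.041; 0 -0.001 -0.039 0.041; 0 0 0 0")

```text
time: 12.42
tool_pos: [0.4883, 0.3234, 0.1802]
ee_rot: [0.48, 0.519, 0.482, -0.518]
force: [0.2, -0.1, -0.9]
grip_width: 0.0196
```

```bash
python3 - <<'E'
from h import *
o=env.get_obs();print(o['tool_pos'],o['force'],o['grip_width'])
im,d=env.get_image('side'); cv2.imwrite('pics/side7.png',cv2.resize(im[90:384,180:345],None,fx=2,fy=2))
im,d=env.get_image('wrist'); cv2.imwrite('pics/wrist7.png',im)
plan([((.49,.32,.073),-4.5,.02)])
E
```

```text
[0.4882881  0.32339793 0.18017145] [ 0.16334666 -0.11934213 -0.86363618] 0.01960693744060054
0.0178 0.0001 -0.0001 -0; 0.0178 0 -0.0001 -0; 0.0178 0.0001 -0.0001 -0; 0.0178 0 0 -0; 0.0179 0.0001 -0.0001 -0; 0.0178 0 0 -0.001
6 rows; end [0.49  0.32  0.073] yaw -4.5
```

View pics/side7.png

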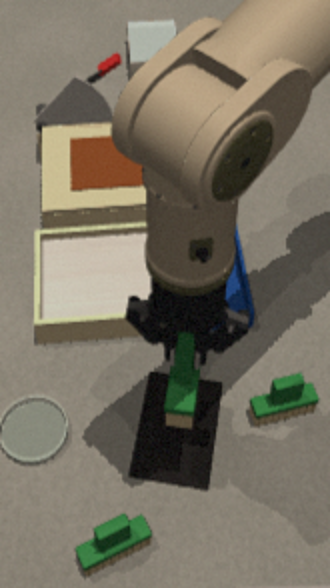

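View pics/wrist7.png

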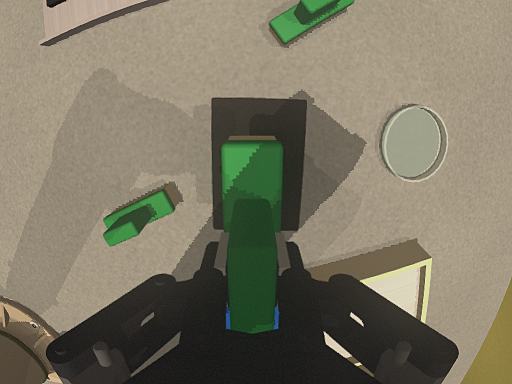

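apply_moves(series="0.018 0 0.001 0; 0.018 0 0.001 0; 0.018 0 0.001 0; 0.018 0 0 0; 0.018 0 0 0; 0.014 0 0 0; 0.003 0 0 0; 0.0015 0 0 0; 0 0 0 0")

```text
time: 13.65
tool_pos: [0.49, 0.3167, 0.0724]
ee_rot: [0.479, 0.52, 0.479, -0.519]
force: [-0.0, 0.2, -1.4]
grip_width: 0.0192
```

```bash
python3 - <<'E'
from h import *
o=env.get_obs();print(o['tool_pos'],o['force'],o['grip_width'])
E
```

```text
[0.48997475 0.31668907 0.07242654] [-0.04122138  0.23754002 -1.40761347] 0.019200480271626467
```

apply_moves(series="0.0012 0 0 0; 0.0008 0 0 0; 0.0008 0 0 0; 0 0 0 0")

```text
time: 14.15
tool_pos: [0.4899, 0.3165, 0.07]
ee_rot: [0.48, 0.52, 0.479, -0.52]
force: [-1.8, -2.8, 7.1]
grip_width: 0.0197
```

apply_moves(series="0 0 0 0; 0 0 0 0; 0 0 0 0; 0 0 0 0; 0 0 0 0; -0.02 0 0 0; -0.03 0 0 0; -0.03 0 0 0; -0.03 0 0 0; -0.03 0 0 0; 0 0 0 0", grip=1)

```text
time: 15.52
tool_pos: [0.4906, 0.3178, 0.2133]
ee_rot: [0.48, 0.522, 0.479, -0.518]
force: [0.0, 0.6, -0.4]
grip_width: 0.0852
```

```bash
python3 - <<'E'
from h import *
o=env.get_obs();print(o['tool_pos'],o['force'],o['grip_width'])
im,d=env.get_image('wrist'); cv2.imwrite('pics/wrist8.png',im)
im,d=env.get_image('scene'); cv2.imwrite('pics/scene8.png',cv2.resize(im[140:280,100:410],None,fx=2.5,fy=2.5))
plan([((.56,.05,.22),5),((.4855,-.093,.20),9.5)])
E
```

```text
[0.49059926 0.3177728  0.21329752] [ 0.0320112   0.58929524 -0.3581912 ] 0.08524528439906004
-0.0014 0.0131 0.0371 -0.024; -0.0014 0.0122 0.0374 -0.024; -0.0015 0.0113 0.0377 -0.024; -0.0014 0.0104 0.038 -0.024; -0.0015 0.0094 0.0382 -0.024; -0.0014 0.0085 0.0385 -0.024; -0.0015 0.0077 0.0386 -0.024; 0.005 -0.0217 0.034 -0.02; 0.005 -0.0224 0.0336 -0.02; 0.0049 -0.023 0.0331 -0.019; 0.005 -0.0236 0.0327 -0.02
11 rows; end [ 0.4855 -0.093   0.2   ] yaw 9.52
```

View pics/wrist8.png

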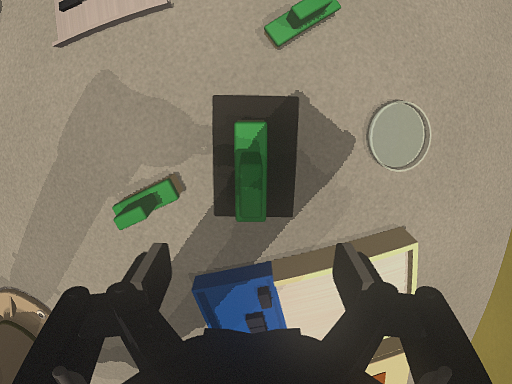

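View pics/scene8.png

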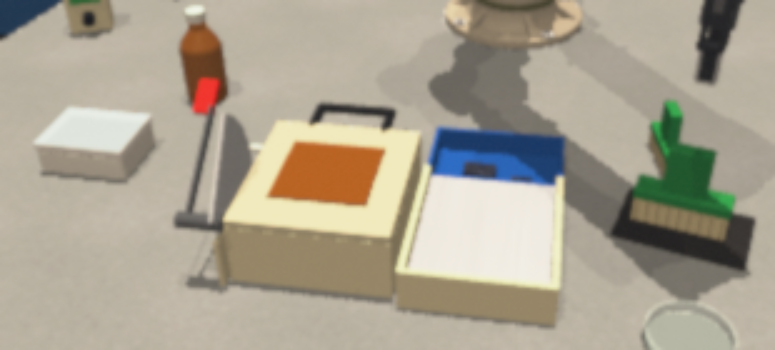

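apply_moves(series="0 0.013 0.037 -0.024; 0 0.012 0.0375 -0.024; 0 0.0115 0.0375 -0.024; 0 0.0105 0.038 -0.024; 0 0.0095 0.038 -0.024; 0 0.0085 0.0385 -0.024; 0 0.0075 0.0385 -0.024; 0.005 -0.0217 0.034 -0.02; 0.005 -0.0224 0.0336 -0.02; 0.005 -0.023 0.033 -0.02; 0.005 -0.0235 0.0325 -0.02; 0 0 0 0", grip=0.42)

```text
time: 17.12
tool_pos: [0.4833, -0.096, 0.1878]
ee_rot: [0.538, 0.457, 0.539, -0.459]
force: [0.3, 0.6, -0.4]
grip_width: 0.0358
```

```bash
cat >> h.py <<'E'
a_=np.radians(9.5); ux=np.array([np.cos(a_),np.sin(a_)]); uy=np.array([-ux[1],ux[0]]); O=np.array([.593,.0213])
def st(P):
    P=np.atleast_2d(P); return np.c_[(P[:,:2]-O)@ux,(P[:,:2]-O)@uy,P[:,2]]
E
python3 - <<'E'
from h import *
o=env.get_obs();print(o['tool_pos'],o['force'],o['grip_width'])
cen={}
for n in ("side","scene"):
    im,d=env.get_image(n); cv2.imwrite(f"pics/{n}9.png",im); np.save(f"pics/{n}9.npy",d)
for n in ("side","scene"):
  for s in "09":
    im=cv2.imread(f"pics/{n}{s}.png"); d=np.load(f"pics/{n}{s}.npy"); C=cloud(n,d)
    H,S,V=cv2.split(cv2.cvtColor(im,cv2.COLOR_BGR2HSV))
    P=st(C.reshape(-1,3)); m=(((H<6)|(H>174))&(S>200)&(V>110)).ravel()&(P[:,1]>-.26)&(P[:,1]<-.18)&(P[:,2]>.13)&(P[:,2]<.2)
    Q=P[m]; 
    if len(Q)<10: print(n,s,'few');continue
    mm=m.reshape(384,512); v,u=np.nonzero(mm); cen[n]=(u.mean(),v.mean())
    A=.12-Q[:,0]; h=Q[:,2]-.08
    print(n,s,len(Q),'y',Q[:,1].min().round(4),Q[:,1].max().round(4),'ang',np.round([np.median(np.arctan2(h,A)),*np.percentile(np.arctan2(h,A),[5,95])],3),'r',np.round(np.percentile(np.hypot(A,h),[2,50,98]),4))
    r=cv2.minAreaRect((np.c_[A,h]*1000).astype(np.float32)); print(r, np.arctan2(r[0][1],r[0][0]))
    c=np.polyfit(A,h,1); print('slope ang',np.arctan(c[0]))
o1,d1=ray('side',[cen['side']]);o2,d2=ray('scene',[cen['scene']])
s=np.linalg.lstsq(np.c_[d1[0],-d2[0]],o2-o1,rcond=None)[0]
a,b=o1+s[0]*d1[0],o2+s[1]*d2[0]; print('tri',(a+b)/2,np.linalg.norm(a-b),st((a+b)/2)); q=st((a+b)/2)[0]; print('ang',np.arctan2(q[2]-.08,.12-q[0]),np.hypot(q[2]-.08,.12-q[0]))
im=cv2.imread('pics/side9.png'); cv2.imwrite('pics/side9z.png',cv2.resize(im[85:335,180:345],None,fx=2.4,fy=2.4,interpolation=cv2.INTER_CUBIC))
im,d=env.get_image('wrist'); cv2.imwrite('pics/wrist9.png',im)
E
```

```text
[ 0.48325187 -0.09596264  0.18777969] [ 0.33275918  0.56220108 -0.36413584] 0.03577783303857079
side 0 30 y -0.2414 -0.2174 ang [0.658 0.631 0.67 ] r [0.1293 0.1478 0.1625]
((115.83290100097656, 88.69739532470703), (34.50532531738281, 8.12826156616211), 27.20111656188965) 0.65349617010766
slope ang 0.5312371808436819
side 9 21 y -0.2398 -0.2192 ang [0.657 0.63  0.666] r [0.1297 0.1497 0.1628]
((116.57978820800781, 88.35247802734375), (33.34010314941406, 5.860604763031006), 31.378116607666016) 0.6485197499893174
slope ang 0.547645822416301
scene 0 95 y -0.2423 -0.2202 ang [0.661 0.633 0.678] r [0.1241 0.1445 0.1602]
((113.36256408691406, 84.4920883178711), (39.697959899902344, 12.099594116210938), 38.118289947509766) 0.6405031555745982
slope ang 0.5821811150446449
scene 9 91 y -0.2421 -0.2201 ang [0.659 0.636 0.675] r [0.1241 0.1446 0.1603]
((114.04820251464844, 85.38443756103516), (37.312355041503906, 10.921046257019043), 37.86471176147461) 0.6426491954696618
slope ang 0.5702346402551859
tri [ 0.63428838 -0.20787976  0.16724411] 0.0028328877673379055 [[ 0.00289656 -0.23285124  0.16724411]]
ang 0.6403046712027659 0.14602996122903
```

View pics/side9z.png

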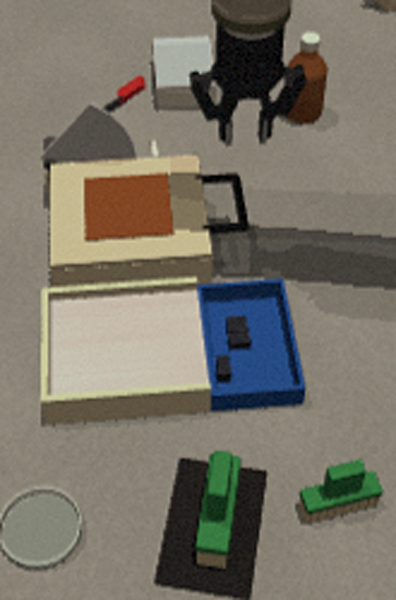

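View pics/wrist9.png

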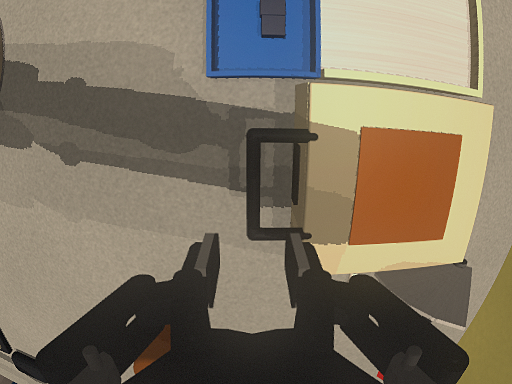

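All three chips are in the tray (side zoom 237,331 and 223,368), the bed is empty, and the brush stands on its pad. Next I'll locate the bar in the wrist view.

```bash
python3 - <<'E'
from h import *
pose=toolpose(); P=wplane([(253,133),(253,184),(253,236)],.082,pose); print(P.round(4)); print(st(P).round(4))
im=cv2.imread('pics/side9.png'); d=np.load('pics/side9.npy'); C=st(cloud('side',d).reshape(-1,3)); V=im.max(2).ravel()
m=(V<60)&(C[:,2]>.07)&(C[:,2]<.095)&(C[:,0]<-.105)&(C[:,0]>-.15)&(C[:,1]<-.06)&(C[:,1]>-.13)
print(m.sum(),np.percentile(C[m],[5,50,95],axis=0).round(4))
T=O+ux*-.125+uy*-.095
plan([((*T,.13),9.5,.02),((*T,.069),9.5,.016)])
E
```

```text
[[ 0.4783 -0.0435  0.082 ]
 [ 0.4857 -0.0865  0.082 ]
 [ 0.494  -0.1354  0.082 ]]
[[-0.1238 -0.0449  0.082 ]
 [-0.1237 -0.0886  0.082 ]
 [-0.1235 -0.1382  0.082 ]]
57 [[-0.1292 -0.1276  0.083 ]
 [-0.1241 -0.094   0.0854]
 [-0.1197 -0.0627  0.0886]]
0.0196 -0.0001 0.0005 0.001; 0.0196 -0.0001 0.0005 0; 0.0197 -0.0002 0.0006 0.001; 0.0152 0 0 -0; 0.0153 0 0 -0; 0.0152 0 0 -0; 0.0153 0 0 -0
7 rows; end [ 0.4853 -0.093   0.069 ] yaw 9.5
```

apply_moves(series="0.0195 0 0.001 0; 0.0195 0 0.001 0; 0.0195 0 0 0; 0.015 0 0 0; 0.015 0 0 0; 0.015 0 0 0; 0.015 0 0 0; 0 0 0 0")

```text
time: 18.27
tool_pos: [0.4849, -0.0942, 0.0692]
ee_rot: [0.539, 0.456, 0.541, -0.457]
force: [0.8, -0.7, 0.0]
grip_width: 0.0356
```

```bash
python3 - <<'E'
from h import *
o=env.get_obs();print(o['tool_pos'],st(o['tool_pos']),o['force'],o['grip_width'])
im,d=env.get_image('wrist'); cv2.imwrite('pics/wrist10.png',im)
E
```

```text
[ 0.48485612 -0.09420943  0.06923064] [[-0.12572531 -0.0960764   0.06923064]] [ 0.78031469 -0.71392123  0.02142244] 0.0355747195767301
```

View pics/wrist10.png

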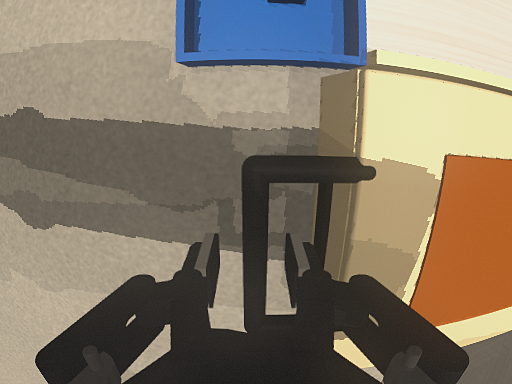

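The bar (px about 255,240) is between the pads. I'll grip it.

apply_moves(series="0 0 0 0; 0 0 0 0; 0 0 0 0; 0 0 0 0; 0 0 0 0", grip=0, newtons=50)

```text
time: 18.95
tool_pos: [0.4864, -0.0944, 0.071]
ee_rot: [0.54, 0.457, 0.54, -0.456]
force: [3.3, 0.4, 1.7]
grip_width: 0.0101
```

```bash
python3 - <<'E'
from h import *
o=env.get_obs();p=np.array(o['tool_pos']);print(p,st(p),o['force'],o['grip_width'])
# lid arc from current
prev=0
rows=[]
T0=p.copy(); pos,Rt=toolpose()
for th in np.arange(.04,.561,.04):
    tgt=T0+np.r_[ux*.245*(1-np.cos(th)),.245*np.sin(th)]
    s=np.round(Rt.T@(tgt-pos),4); pos=pos+Rt@s; rows.append("%g %g %g 0"%tuple(s+0.)); print(round(th,2),rows[-1], pos.round(4))
E
```

```text
[ 0.48637878 -0.09441496  0.0709607 ] [[-0.12425746 -0.09653043  0.0709607 ]] [3.2846432  0.36181044 1.67778945] 0.010055687307051246
0.04 -0.0098 0.0002 0 0 [ 0.4866 -0.0944  0.0808]
0.08 -0.0098 0.0006 0 0 [ 0.4871 -0.0943  0.0906]
0.12 -0.0097 0.001 0 0 [ 0.4881 -0.0941  0.1003]
0.16 -0.0097 0.0014 0 0 [ 0.4895 -0.0939  0.11  ]
0.2 -0.0097 0.0017 0 0 [ 0.4911 -0.0936  0.1197]
0.24 -0.0095 0.0022 0 0 [ 0.4933 -0.0932  0.1292]
0.28 -0.0095 0.0025 0 0 [ 0.4958 -0.0928  0.1387]
0.32 -0.0094 0.0029 0 0 [ 0.4986 -0.0923  0.1481]
0.36 -0.0092 0.0033 0.0001 0 [ 0.5019 -0.0919  0.1573]
0.4 -0.0091 0.0037 0 0 [ 0.5055 -0.0913  0.1664]
0.44 -0.0089 0.004 0 0 [ 0.5094 -0.0906  0.1753]
0.48 -0.0088 0.0043 0 0 [ 0.5136 -0.0899  0.1841]
0.52 -0.0086 0.0047 0 0 [ 0.5183 -0.0891  0.1927]
0.56 -0.0084 0.0051 0 0 [ 0.5233 -0.0882  0.2011]
```

apply_moves(series="-0.0098 0.0002 0 0; -0.0098 0.0006 0 0; -0.0097 0.001 0 0; -0.0097 0.0014 0 0; -0.0097 0.0017 0 0; -0.0095 0.0022 0 0; -0.0095 0.0025 0 0; -0.0094 0.003 0 0; -0.0092 0.0033 0 0; -0.009 0.0037 0 0; -0.009 0.004 0 0; 0 0 0 0")

```text
time: 20.45
tool_pos: [0.508, -0.0908, 0.1753]
ee_rot: [0.539, 0.456, 0.54, -0.457]
force: [-7.5, -3.0, -2.3]
grip_width: 0.0104
```

```bash
cat > lid.py <<'E'
from h import *
import sys
t=sys.argv[1]
o=env.get_obs();p=np.array(o['tool_pos']);print(o['time'],p,st(p),o['force'],o['grip_width'])
h=p[2]-.0710; print('kin angle z',np.arcsin(h/.245),' x-based',np.arccos(np.clip((.12-st(p)[0,0])/.245,-1,1)), 'r',np.hypot(.1213-st(p)[0,0]-.0006,h))
ims={}
for n in ('side','scene','wrist'):
    im,d=env.get_image(n); cv2.imwrite(f'pics/{n}{t}.png',im); np.save(f'pics/{n}{t}.npy',d); ims[n]=im
z=cv2.resize(ims['side'][85:215,180:310],None,fx=4,fy=4,interpolation=cv2.INTER_CUBIC); cv2.imwrite(f'pics/sz{t}.png',z)
z=cv2.resize(ims['scene'][140:260,150:290],None,fx=4,fy=4,interpolation=cv2.INTER_CUBIC); cv2.imwrite(f'pics/cz{t}.png',z)
E
python3 lid.py 11
```

```text
20.45 [ 0.50799877 -0.09077336  0.17533263] [[-0.10233293 -0.09650709  0.17533263]] [-7.54812229 -2.99769469 -2.28741363] 0.010374296027829445
kin angle z 0.4398983082185717  x-based 0.4335471572576412 r 0.24622953285722549
```

View pics/sz11.png

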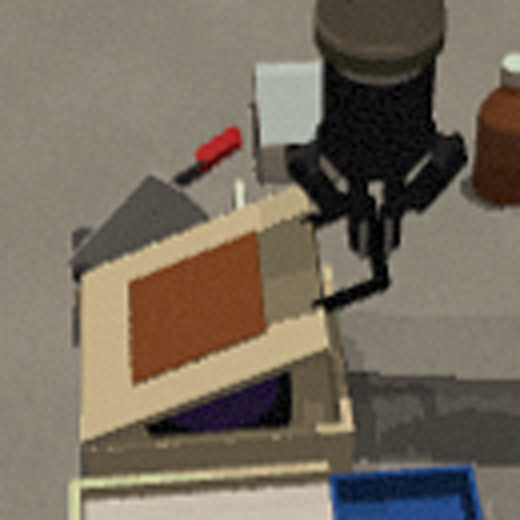

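View pics/cz11.png

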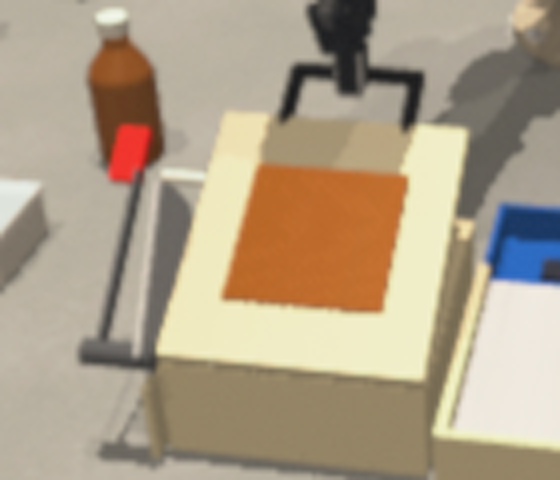

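View pics/wrist11.png

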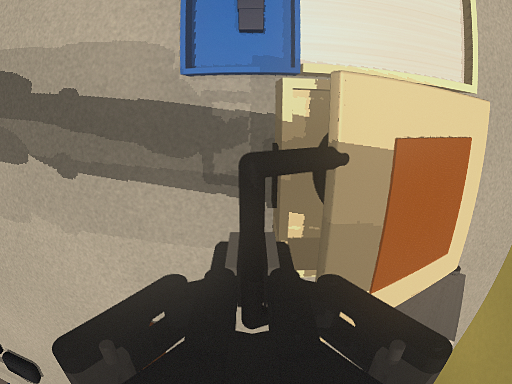

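```bash
cat > ang.py <<'E'
from h import *
from scipy.optimize import brentq
def cyl(n,uv,r=.142,hx=.12,hz=.08):
    o,d=ray(n,[uv]); so=st(o)[0]; sd=st(o+d[0])[0]-so
    # quadratic in t for (hx-x)^2+(z-hz)^2=r^2
    a=sd[0]**2+sd[2]**2; b=2*((so[0]-hx)*sd[0]+(so[2]-hz)*sd[2]); c=(so[0]-hx)**2+(so[2]-hz)**2-r*r
    out=[]
    for t in np.roots([a,b,c]):
        if abs(t.imag)<1e-9:
            P=so+t.real*sd; out.append((round(float(np.arctan2(P[2]-hz,hx-P[0])),4),round(float(P[1]),4)))
        else: out.append(('complex',t))
    return out
def tri(u1,u2):
    o1,d1=ray('side',[u1]);o2,d2=ray('scene',[u2])
    s=np.linalg.lstsq(np.c_[d1[0],-d2[0]],o2-o1,rcond=None)[0]
    a,b=o1+s[0]*d1[0],o2+s[1]*d2[0]; q=st((a+b)/2)[0]
    return q.round(4),'gap',np.linalg.norm(a-b).round(4),'ang',np.arctan2(q[2]-.08,.12-q[0]).round(4),'r',np.hypot(q[2]-.08,.12-q[0]).round(4)
E
python3 - <<'E'
from ang import *
def blob(n,t,box,f):
    im=cv2.imread(f'pics/{n}{t}.png'); x0,y0,x1,y1=box; s=im[y0:y1,x0:x1].astype(int); m=f(s); v,u=np.nonzero(m)
    return u+x0,v+y0
for n,box in (('side',(234,126,246,140)),('scene',(186,178,203,190))):
    im=cv2.imread(f'pics/{n}11.png'); x0,y0,x1,y1=box; print(n); print(im[y0:y1,x0:x1].min(2))
for n in('side','scene'):
    im=cv2.imread(f'pics/{n}11.png').astype(int); m=(im[...,2]>110)&(im[...,1]<50)&(im[...,0]<50); 
    nn,l,s,c=cv2.connectedComponentsWithStats(m.astype(np.uint8)); 
    for i in range(1,nn):
        if s[i,4]>20: print(n,s[i],c[i],cyl(n,c[i]) if s[i,4]<200 else '')
E
```

```text
side
[[ 88 121 121 123 123 120 117 119 125 113  71  74]
 [123 118 123 119 116 120 119 118 118  93  67  65]
 [119 116 122 118 117 116 116 121 119 125  69  61]
 [119 119 119 119 119 134 124 119 118 122  70  64]
 [119 121 119 112 125 165 149 121 116 121  91  65]
 [122 123 120 118 129 190 183 126 120 120 123  90]
 [123 123 126 121 120 187 184 119 119 121 119 117]
 [125 127 122 120 110 185 178 111 115 124 121 116]
 [123 121 124 124  99 182 176 111 121 111 121 122]
 [125 124 123 125  94 176 190 117 122 111 126 128]
 [120 123 118 125  91 169 182 137 138 138 127 128]
 [122 123 116 126 116 149 147 137 134 139 140 127]
 [123 138 105 127 139 136 137 138 137 137 140 128]
 [130 158 138 137 138 136 139 135 139 134 138 127]]
scene
[[ 31  26  25  36  84 129 152 157 157 161 165 166 166 167 166 164 165]
 [ 28  28  36  63 120 150 161 164 164 165 166 166 166 166 166 164 162]
 [ 35  46  77 114 148 161 164 164 165 165 165 165 165 166 165 165 168]
 [ 65  87 122 149 162 168 167 166 167 167 167 165 165 165 164 165 177]
 [107 132 149 161 184 203 202 197 197 197 189 184 179 176 173 163 180]
 [129 155 160 163 191 214 215 214 216 217 216 214 213 213 209 186 186]
 [133 157 163 165 166 172 177 181 185 191 196 200 204 209 211 193 188]
 [136 158 171 169 140 124 131 139 143 146 147 150 155 159 164 177 189]
 [143 160 177 170 128 107 111 125 139 146 145 145 145 147 151 177 191]
 [153 162 181 164 122  99 100 107 131 152 157 158 158 160 167 183 190]
 [158 165 182 159 118  99  96 100 113 135 153 159 159 162 177 188 191]
 [159 169 182 154 112  98  96  98 100 113 141 155 158 160 180 190 191]]
side [229 117  11   9  44] [234.34090909 120.90909091] [(-0.5728, -0.437), (0.6104, -0.2403)]
```

```bash
python3 - <<'E'
from ang import *
cs={}
for n,lo in (('side',(220,110,250,130)),('scene',(170,165,192,190))):
    im=cv2.imread(f'pics/{n}11.png'); x0,y0,x1,y1=lo; s=im[y0:y1,x0:x1]; H,S,V=cv2.split(cv2.cvtColor(s,cv2.COLOR_BGR2HSV))
    m=((H<5)|(H>174))&(S>200)&(V>110); v,u=np.nonzero(m); c=(u.mean()+x0,v.mean()+y0); cs[n]=c
    print(n,m.sum(),c,(u.min()+x0,u.max()+x0,v.min()+y0,v.max()+y0),cyl(n,c)); print(S*(m))if 0 else None
print('tab tri',tri(cs['side'],cs['scene']))
print('pin side tip',cyl('side',(239.5,130)),cyl('side',(239.5,133)))
print('pin scene tip',cyl('scene',(190,182.9)),cyl('scene',(195,183.1)))
print('pin tri tip',tri((239.5,130),(190,182.9)))
# predicted positions for pin tip at kin .44
for th,y in ((.44,-.205),(.44,-.21)):
    P=np.r_[O+ux*(.12-.142*np.cos(th))+uy*y,.08+.142*np.sin(th)]; print(y,proj('side',P),proj('scene',P))
E
```

```text
side 20 (np.float64(235.55), np.float64(120.0)) (np.int64(230), np.int64(239), np.int64(117), np.int64(124)) [(-0.5088, -0.4323), (0.5562, -0.2525)]
scene 94 (np.float64(182.2340425531915), np.float64(176.41489361702128)) (np.int64(178), np.int64(187), np.int64(171), np.int64(183)) [(0.7062, -0.2274), (1.3255, -0.1927)]
tab tri (array([ 1.000e-04, -2.342e-01,  1.668e-01]), 'gap', np.float64(0.0045), 'ang', np.float64(0.6268), 'r', np.float64(0.148))
pin side tip [(-0.3267, -0.345), (0.3971, -0.2257)] [(-0.3461, -0.3317), (0.4145, -0.2084)]
pin scene tip [(0.4323, -0.2169), (1.5641, -0.1598)] [(0.4398, -0.2017), (1.5578, -0.1475)]
pin tri tip (array([-0.0105, -0.2183,  0.1396]), 'gap', np.float64(0.0025), 'ang', np.float64(0.4284), 'r', np.float64(0.1435))
-0.205 [[239.05356403 132.93459773]] [[193.88359085 183.00455373]]
-0.21 [[238.95884086 131.90640743]] [[192.2091899  182.87080818]]
```

```bash
python3 - <<'E'
from ang import *
np.set_printoptions(suppress=True,precision=4,linewidth=150)
for n in ('side','scene'):
    o=st(cam(n)[1])[0]
    for th in (.58,.64):
        c=np.array([.12-.142*np.cos(th),-.231,.08+.142*np.sin(th)]); v=(o-c)/np.linalg.norm(o-c)
        print(n,th,'top',v@[-np.sin(th),0,np.cos(th)],'+y',v[1],'inner end',v@[np.cos(th),0,-np.sin(th)])
    for t in ('0','9','11'):
        im=cv2.imread(f'pics/{n}{t}.png'); d=np.load(f'pics/{n}{t}.npy'); C=cloud(n,d)
        H,S,V=cv2.split(cv2.cvtColor(im,cv2.COLOR_BGR2HSV)); P=st(C.reshape(-1,3))
        m=(((H<6)|(H>174))&(S>170)&(V>90)).ravel()&(P[:,1]>-.26)&(P[:,1]<-.2)&(P[:,2]>.13)&(P[:,2]<.2)
        Q=P[m]; A=.12-Q[:,0]; h=Q[:,2]-.08
        c,res,_,_=np.linalg.lstsq(np.c_[A,Q[:,1],np.ones(len(A))],h,rcond=None)
        print(n,t,len(Q),'slope',np.arctan(c[0]),'yco',c[1],'rms',np.sqrt(res/len(A)),'mean A,h',A.mean(),h.mean(),np.arctan2(h.mean(),A.mean()))
# list scene pts
n='scene';im=cv2.imread('pics/scene9.png');d=np.load('pics/scene9.npy');C=cloud(n,d);H,S,V=cv2.split(cv2.cvtColor(im,cv2.COLOR_BGR2HSV))
for r in range(170,185):
    s=''
    for u in range(177,190):
        q=st(C[r,u])[0]; 
        s+= ' %4d/%4d'%(1000*np.arctan2(q[2]-.08,.12-q[0]),q[1]*1000) if (q[2]>.13) else '    .    '
    print(r,s)
E
```

```text
side 0.58 top 0.5211834257380298 +y 0.7748261661257084 inner end -0.3349436955979668
side 0.64 top 0.49843957273490447 +y 0.7774576881682547 inner end -0.36754080616102125
side 0 47 slope 0.582982104045294 yco 0.09165602616901256 rms [0.0021] mean A,h 0.11635493857784407 0.0892483525087907 0.6543148918883563
side 9 47 slope 0.5438553923852487 yco 0.04952768810752198 rms [0.0019] mean A,h 0.11635646154324261 0.08953819297567528 0.6558749827156247
side 11 47 slope 0.5791669044912318 yco 0.052865100989102756 rms [0.002] mean A,h 0.11635744759699113 0.08917919410515757 0.6539301630226332
scene 0.58 top -0.01676103735867076 +y 0.3696521081586373 inner end 0.3863605995227727
scene 0.64 top -0.07566940265398502 +y 0.37235903965930967 inner end 0.3377037293285483
scene 0 109 slope 0.6021758530425737 yco -0.06672809383967764 rms [0.0024] mean A,h 0.11280617784888432 0.08733755811296849 0.6588267819070941
scene 9 108 slope 0.5903392293953463 yco -0.08412235782611525 rms [0.0022] mean A,h 0.1128012558110233 0.08715267523015428 0.6578223727959559
scene 11 109 slope 0.5909279485146821 yco -0.0471
[... 1340 characters left out ...]
224  657/-220  607/-220    .        .        .    
180     .      672/-239  654/-237  654/-234  659/-231  669/-228  673/-225  675/-222  649/-220    .        .        .        .    
181   641/-243  674/-238  683/-235  668/-233  670/-230  654/-228  659/-225  666/-222  623/-221    .        .        .        .    
182   658/-241  674/-238  659/-236  662/-233  661/-230  673/-226  682/-223  660/-221  638/-220    .        .        .        .    
183   638/-242  656/-238  668/-235  674/-231  661/-229  688/-225  683/-222  666/-220  617/-220    .        .        .        .    
184   638/-241  635/-239  658/-234  670/-231  651/-229  681/-225  692/-221  646/-221  592/-221    .        .        .        .
```

```bash
python3 - <<'E'
from ang import *
np.set_printoptions(suppress=True,precision=4,linewidth=150)
for n in ('side','scene'):
    im=cv2.imread(f'pics/{n}11.png'); d=np.load(f'pics/{n}11.npy'); H,S,V=cv2.split(cv2.cvtColor(im,cv2.COLOR_BGR2HSV)); P=st(cloud(n,d).reshape(-1,3))
    m=((H<14)&(S>140)&(V>60)).ravel()&(P[:,1]>-.16)&(P[:,1]<-.03)&(P[:,2]>.085)&(P[:,2]<.2)&(P[:,0]>-.06)&(P[:,0]<.1)
    Q=P[m]; A=.12-Q[:,0]; h=Q[:,2]-.08
    c,res,_,_=np.linalg.lstsq(np.c_[A,Q[:,1],np.ones(len(A))],h,rcond=None)
    th=np.arctan(c[0]); k=abs(np.hypot(A,h)-.142)<.01
    off=np.median(h*np.cos(th)-A*np.sin(th)); print(n,len(Q),'lid slope',th,'offset normal',off,'ang at r142',np.median(np.arctan2(h,A)[k]),k.sum(), 'off with .44',np.median((h*np.cos(.44)-A*np.sin(.44))[k]))
    # at shut
    d=np.load(f'pics/{n}0.npy'); im=cv2.imread(f'pics/{n}0.png'); H,S,V=cv2.split(cv2.cvtColor(im,cv2.COLOR_BGR2HSV)); P=st(cloud(n,d).reshape(-1,3))
    m=((H<14)&(S>140)&(V>60)).ravel()&(P[:,1]>-.16)&(P[:,1]<-.03)&(P[:,2]>.08)&(P[:,2]<.1); print('shut z',np.median(P[m,2]), np.median((P[m,2]-.08)[abs(.12-P[m,0]-.142)<.01]))
    # tab interior
    d=np.load(f'pics/{n}9.npy'); im=cv2.imread(f'pics/{n}9.png'); H,S,V=cv2.split(cv2.cvtColor(im,cv2.COLOR_BGR2HSV)); P=st(cloud(n,d).reshape(-1,3))
    m=(((H<6)|(H>174))&(S>170)&(V>90)).ravel()&(P[:,1]>-.239)&(P[:,1]<-.224)&(P[:,2]>.13)&(P[:,2]<.2)
    A=.12-P[m,0];h=P[m,2]-.08; print('tab interior ang',np.median(np.arctan2(h,A)),m.sum(), 'n-offset solved theta', np.median(np.arctan2(h,A)-np.arcsin(.004/np.hypot(A,h))))
E
```

```text
side 826 lid slope 0.4271733699819117 offset normal 0.007300775861088196 ang at r142 0.4782116880612633 155 off with .44 0.00547573869755541
shut z 0.08733345557531896 0.00737438305003453
tab interior ang 0.6574429380523881 35 n-offset solved theta 0.6306980416891779
scene 1296 lid slope 0.4225608222302616 offset normal 0.008192814590999641 ang at r142 0.48116737856498093 218 off with .44 0.005908399239315385
shut z 0.08750195832552177 0.0075265703707554504
tab interior ang 0.6602023511250743 71 n-offset solved theta 0.6324856557448121
```

```bash
python3 - <<'E'
from ang import *
pos,Rt=toolpose(); T0=pos.copy(); a0=.43
for th in [.46,.49,.52,.55,.58,.6]:
    tgt=T0+np.r_[ux*.245*(np.cos(a0)-np.cos(th)),.245*(np.sin(th)-np.sin(a0))]
    s=np.round(Rt.T@(tgt-pos),4); pos=pos+Rt@s; print(th,"%g %g %g 0"%tuple(s))
E
```

```text
0.46 -0.0066 0.0031 0 0
0.49 -0.0066 0.0034 0 0
0.52 -0.0064 0.0035 0 0
0.55 -0.0064 0.0037 0 0
0.58 -0.0062 0.004 0 0
0.6 -0.0041 0.0027 0 0
```

apply_moves(series="-0.0066 0.003 0 0; -0.0066 0.0032 0 0; -0.0064 0.0034 0 0; -0.0064 0.0036 0 0; -0.0062 0.0038 0 0; -0.004 0.0026 0 0; 0 0 0 0; 0 0 0 0")

```text
time: 21.6
tool_pos: [0.527, -0.0876, 0.2108]
ee_rot: [0.539, 0.456, 0.541, -0.458]
force: [-6.5, -2.4, -3.4]
grip_width: 0.0101
```

```bash
cat >> ang.py <<'E'
def lidtab(t):
    for n in ('side','scene'):
        im=cv2.imread(f'pics/{n}{t}.png'); d=np.load(f'pics/{n}{t}.npy'); H,S,V=cv2.split(cv2.cvtColor(im,cv2.COLOR_BGR2HSV)); P=st(cloud(n,d).reshape(-1,3))
        m=((H<14)&(S>140)&(V>60)).ravel()&(P[:,1]>-.16)&(P[:,1]<-.03)&(P[:,2]>.085)&(P[:,2]<.25)&(P[:,0]>-.06)&(P[:,0]<.11)
        A=.12-P[m,0]; h=P[m,2]-.08; r=np.hypot(A,h); k=abs(r-.142)<.012
        print(n,'lid ang',np.median((np.arctan2(h,A)-np.arcsin(.0074/r))[k]),k.sum(),end=' ')
        m=(((H<6)|(H>174))&(S>170)&(V>90)).ravel()&(P[:,1]>-.239)&(P[:,1]<-.224)&(P[:,2]>.13)&(P[:,2]<.2)
        A=.12-P[m,0];h=P[m,2]-.08; print('tab',m.sum(),np.median(np.arctan2(h,A)-np.arcsin(.004/np.hypot(A,h))) if m.sum() else None)
E
python3 lid.py 12; python3 -c "
from ang import *
lidtab('12')"
```

```text
21.6 [ 0.5270012  -0.08757413  0.21084269] [[-0.08306308 -0.09648804  0.21084269]] [-6.5488353  -2.42594092 -3.35811621] 0.010060842211650661
kin angle z 0.6074633639684192  x-based 0.5937849865889466 r 0.24713431754110082
side lid ang 0.5877516521753241 173 tab 30 0.6288036207760812
scene lid ang 0.5919502496637602 277 tab 70 0.6316878344984695
```

View pics/sz12.png

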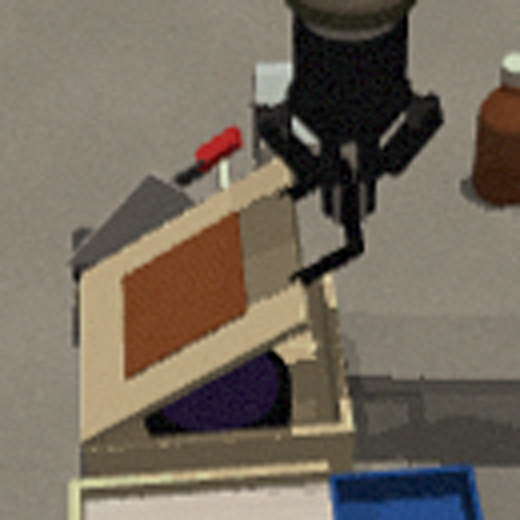

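View pics/cz12.png

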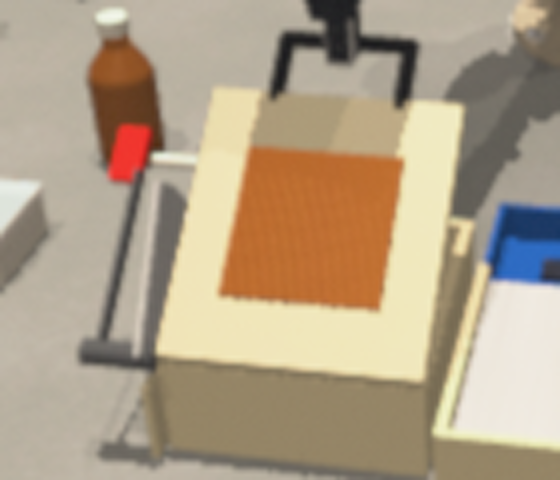

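apply_moves(series="-0.0037 0.0025 0 0; -0.0038 0.0026 0 0; 0 0 0 0; 0 0 0 0")

```text
time: 22.25
tool_pos: [0.5321, -0.0868, 0.2185]
ee_rot: [0.539, 0.456, 0.541, -0.458]
force: [-6.4, -2.4, -2.9]
grip_width: 0.0099
```

```bash
python3 lid.py 13; python3 -c "
from ang import *
lidtab('13')"
```

```text
22.25 [ 0.5320547  -0.08676176  0.21848661] [[-0.07794481 -0.09652088  0.21848661]] [-6.43070974 -2.40292954 -2.86065453] 0.009940036869701617
kin angle z 0.6459861114039147  x-based 0.6301519380712205 r 0.24741070735387205
side lid ang 0.625514860417417 169 tab 30 0.6274773996397272
scene lid ang 0.6299836710010974 289 tab 69 0.6331537423586947
```

View pics/sz13.png

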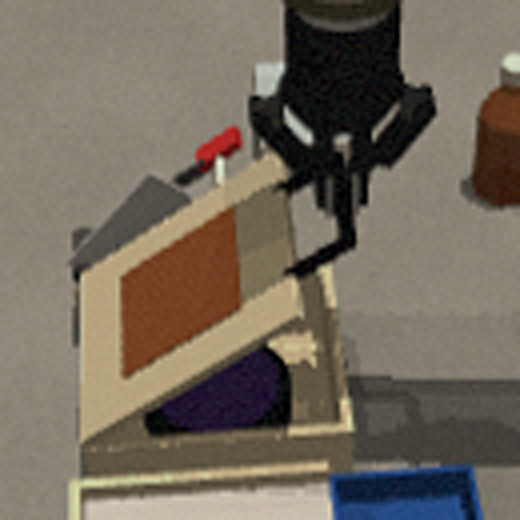

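View pics/cz13.png

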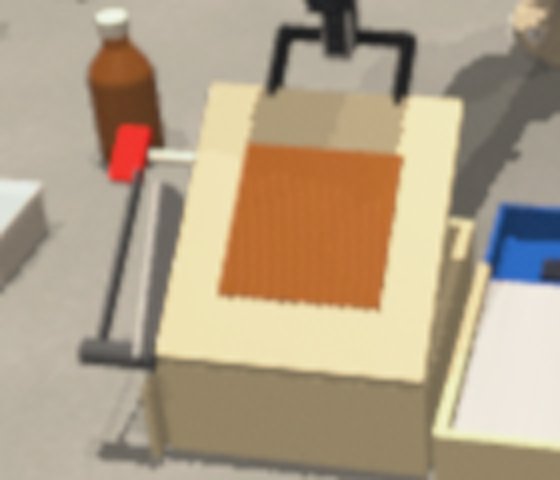

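The pin ends at mid-tab in both views (scene crop 150,155; side crop 220,158), and the angles agree. I'll hold still for a moment, then do a final check.

apply_moves(series="0 0 0 0; 0 0 0 0; 0 0 0 0; 0 0 0 0; 0 0 0 0; 0 0 0 0; 0 0 0 0; 0 0 0 0")

```text
time: 23.4
tool_pos: [0.532, -0.0868, 0.2185]
ee_rot: [0.539, 0.456, 0.541, -0.458]
force: [-6.9, -2.9, -1.4]
grip_width: 0.0097
```

```bash
python3 lid.py 14; python3 -c "
from ang import *
lidtab('14')"
```

```text
23.4 [ 0.5320299  -0.08676609  0.21846647] [[-0.07796998 -0.09652106  0.21846647]] [-6.86072585 -2.85932779 -1.44245279] 0.009681718244187957
kin angle z 0.6458831752185084  x-based 0.6299775781018492 r 0.2474189126905414
side lid ang 0.6261713703755238 168 tab 29 0.6297236730559335
scene lid ang 0.6285270223217171 294 tab 72 0.6304929649889921
```

View pics/side14.png

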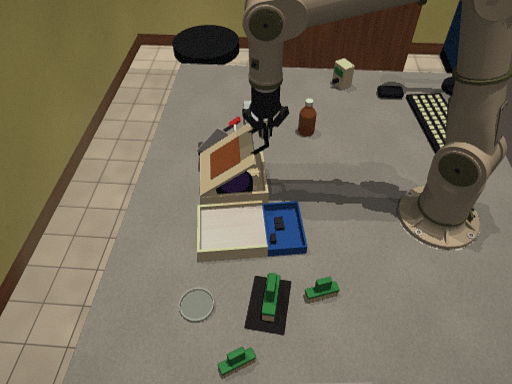

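apply_moves(series="0 0 0 0; 0 0 0 0; 0 0 0 0; 0 0 0 0; 0 0 0 0; 0 0 0 0; 0 0 0 0; 0 0 0 0; 0 0 0 0; 0 0 0 0; 0 0 0 0; 0 0 0 0")

```text
time: 25.05
tool_pos: [0.532, -0.0868, 0.2185]
ee_rot: [0.539, 0.456, 0.541, -0.458]
force: [-7.2, -2.1, -2.2]
grip_width: 0.0099
```

```bash
python3 lid.py 15; python3 -c "
from ang import *
lidtab('15')"
```

```text
25.05 [ 0.53203771 -0.08675508  0.21846224] [[-0.07796046 -0.09651149  0.21846224]] [-7.20856212 -2.13810024 -2.16197017] 0.009897122220731228
kin angle z 0.6458615858543149  x-based 0.6300435269841765 r 0.24740875147166097
side lid ang 0.6250788279679872 171 tab 31 0.6288629593165259
scene lid ang 0.630332547742993 293 tab 69 0.6291679041575468
```

View pics/wrist15.png

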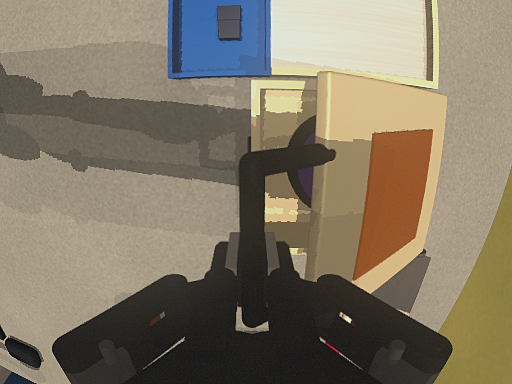

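The bar is held between the pads (px about 255,270). The lid hasn't moved for about 3 s and sits level with the tab, so I'll hand in.

```bash
python3 -c "
from plant import env
print(env.hand_in())"
```

```text
the job is handed in; nothing more can be done
None
```

I swept the three offcuts into the blue tray with the brush in one pass, then stood the brush back upright on its pad and let go. After that I lifted the lid by its bar until the pin was level with the red tab. I handed in at about 25 s, still holding the bar.

**Last checks**
- **Bed and tray:** the side view shows the bed empty and all three offcuts in the tray.
- **Brush:** it stands upright on its pad.
- **Lid and tab:** the cameras put the lid at 0.625–0.630 rad and the tab at 0.629 rad. The tab reading stayed at about 0.63 rad throughout, and the lid did not move over the last 3 s.
- **Other items:** the bottle, dish and case look untouched in the pictures; I did not measure their positions.

**Disagreement:** the lid angle worked out from gripper height was 0.646 rad, about 0.017 above the cameras. That would fit the bar sitting about 3 mm lower in the pads than when I first gripped it. I used the camera reading because it measures lid and tab the same way.

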